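Screw a lifting eye home with a screwdriver through its loop

ROBOT

A 7-joint arm with a two-finger parallel gripper is mounted at the origin on the work surface. World frame = base frame: x ahead of the robot, y to its left, z up, the work surface at z = 0. Lengths are in m, angles in rad, forces in N, time in s.
With the tool pointing down it reaches from about 0.35 to 0.9 m from the base axis. Payload 7.2 kg.
Tool frame: the origin (TCP) lies at the very end of the fingers, on their centre line; the grasp point (between the pads) lies 19 mm behind it (hold_point_z is the distance from the TCP to the grasp point, in m); z points along the fingers, x is the direction in which the jaws open and shut, and the axes are right-handed (so a half turn about z gives the same grasp; the last joint's range is limited). The gripper opens to 85 mm and grips with 20 to 120 N. Pads are 22 mm wide; open, the fingers measure 114 mm over their backs; the gripper's body (76 mm by 85 mm) begins 54 mm behind the grasp point. The pads swing forward as they close: fully open they stand 13 mm farther back than shut.
Start: joints at [1.12, 0.411, -0.013, 1.596, 0.006, 1.134, -0.082], TCP at [0.233, -0.58, 0.231] pointing down, gripper open.
Joint ranges: [-2.95, 2.95], [-0.29, 1.99], [-1.47, 1.44], [0.14, 2.54], [-1.03, 4.17], [0.13, 1.85], [-2.86, 2.86]. Speed limits (rad/s): [2.39, 2.39, 3.01, 3.01, 3.14, 3.14, 3.14].

INTERFACE

Orientations are given as a unit quaternion [w, x, y, z].
In Python, from rig import observe, grab_frame, camera_info, close_job, hold_point_z gives the robot as it stands.
- The arm moves only by the tool move_arm, never from a script. Its argument "targets" is a list of rows, each an object with "linear": the shift along the tool's x, y, z in units of 30 mm (1.0 is 30 mm), a list of three; "roll": the turn about the tool's z in rad; "fingers": the finger opening in mm, from 0 to 85.4. In form: [{"linear": [tx, ty, tz], "roll": roll, "fingers": fingers}, ...]. A call has 1 to 5 rows; each row shifts and turns the pose as measured when the row begins, along the tool's axes as they then stand; what a row does not reach is not made up. A row lasts 1/10 s, in which the tool goes at most 50 mm and 8.59 degrees, less where a joint would pass 70% of its speed; a pose out of reach is approached as far as the arm can. A call is refused whole if a number of a shift passes 1 or a number of a turn 0.15, either way. A call with a gripper value outside its range is refused whole. The fingers move at their own pace and stop on an object; the grip force is fixed at half the most. Time passes only in rows, so rows that do not move let the fingers close. It gives the time, the measured TCP pose, the force and the opening at its end, in the units of the state.
- observe(): the state, without advancing time (a new reading comes with each control period).
- grab_frame(name): name is "side" or "top"; returns the picture (420x560x3 uint8, red, green, blue); there is no depth.
- camera_info(name): a dict with "fx", "fy", "cx", "cy" (pixels), "distortion" ([k1, k2, p1, p2, k3] as OpenCV has them; the pictures are not rectified), "position" and "rotation" of the camera in the world. Camera axes: x right, y up, looking along -z (the intrinsics and any distortion apply to the point x, -y, -z); pixel columns grow to the right and rows downward; lengths in m; the calibration is good to about 2 mm. A picture is of the moment at which its call begins. camera_info takes no time and is no camera call.
- close_job(): hands the job in, once; it reports no verdict.
The state is a dict: "time_s": time; "joints": joint angles; "joint_velocities": joint speeds; "joint_torque": joint torques, N m; "ee_pos": TCP position; "orientation": TCP orientation; "force": force on the tool from outside, world axes, zero at the start; "wrist_torque": the same for the moment, N m; "finger_gap": finger opening in m.
Only numpy, scipy, OpenCV 4.12 (cv2) and the standard library are available. Lean on these libraries where they do the work, as an engineer would, in place of code of your own. Each camera call takes 0.05 s, during which the arm holds its last target.

TASK

The lifting eye on top of the bench transformer has only been run in by hand. Put the shank of the big screwdriver through the eye's loop and turn the eye clockwise until its collar comes down on its seat; stop as soon as you feel it come up tight and do not force it, and do not turn the eye with the gripper's own fingers. Then draw the screwdriver out and lay it back down on the blue mat, leaving the meter, the reel and the pliers where they are.

Things in the scene. Friction and masses are not known exactly. Their poses are not given: they have to be found in the camera images.
- transformer: Grey and dark laminated bench transformer, fixed: 113 mm (x) by 150 mm (y) footprint, winding and core up to 98 mm, a steel lifting bridge 36 mm wide along its y up to 105 mm, and in its middle a round steel boss 25 mm across whose flat top, the seat of the lifting eye, is 115 mm above the bench. Origin: centre of its underside, z up; the eye's axis is its z axis.
- eye: Steel lifting eye screwed into the boss, axis vertical. Origin: on its axis, at the height of the seat; x along the hole of its loop (both ways alike), z up. Turning it clockwise from above runs it in against a steady 0.06 N m; on the seat it stops hard: each 0.01 rad more adds 0.1 N m. 0.15 to 0.3 N m is tight; over 0.6 N m strains it. It stays where it is left.
- eye_loop (a point): Centre of the eye's loop, 26 mm above the seat; a round ring standing upright, 16 mm clear inside, of 6 mm wire (28 mm outside). Axes as eye: x along the hole. The 10 mm shank passes freely, 3 mm to spare all round; swung sideways it turns idle for about 0.75 rad (43 degrees) from the hole's direction, then wedges across both sides of the loop and takes the eye round with it.
- driver_grip (a point): Centre of the handle of the big screwdriver, on its axis: black octagonal handle 104 mm long and 28 mm across flats, lying flat on the mat with its axis 14 mm above the mat. x: from the handle to the tip. Whole tool 0.11 to 0.18 kg, balancing about 40 mm in front of this point.
- driver_tip (a point): Tip of the screwdriver, 155 mm in front of the handle's centre. The bare round steel shank, 10 mm thick, runs from 50 to 142 mm in front of the handle's centre; the last 13 mm taper to the cross tip.
- driver: The screwdriver as a whole; origin on the underside of the handle, below driver_grip; x from the handle to the tip.
- mat: Blue bench mat, fixed, 300 mm (x) by 160 mm (y), 3 mm thick; the screwdriver starts and ends on it. Origin: centre of its underside.
- meter: Yellow and black hand multimeter lying on the bench, 150 by 78 by 34 mm, loose; not to be disturbed. Origin: centre of its underside.
- reel: Reel of solder standing on end, 56 mm across, 44 mm high, loose; not to be disturbed. Origin: centre of its underside.
- pliers: Long-nose pliers with yellow grips lying on the bench, 165 mm long (x), 50 mm wide, 12 mm high, loose; not to be disturbed. Origin: on the bench, near their middle.
- eye_collar (a point): Centre of the underside of the eye's collar (21 mm across, 4 mm thick), which comes down 1.5 mm a turn onto the boss. It starts 0.3 to 1.6 rad of turn short of the seat, a gap of 0.07 to 0.38 mm: too little to see or measure, it has to be felt.
Mind the look-alikes: they are no part of the job. Of the things shaped like the driver, the black one is meant.

How it is judged:
On the way, in this order (a step that is already met when the one before it is completed fails the run):
1. the shank is through the loop (x of eye_loop in the frame of driver_grip between 0.05 and 0.145 m and y of eye_loop in the frame of driver_grip between -0.008 and 0.008 m and z of eye_loop in the frame of driver_grip between -0.008 and 0.008 m), for 0.1 s.
2. the collar is down on its seat, turned there by the screwdriver in the loop (z of eye_collar in the frame of transformer below 0.115015 m and distance between eye_loop and driver_grip below 0.145 m), for 0.1 s.
At the end, for the whole second after the job is handed in: the eye's collar is down on its seat (within 0.015 mm, that is about 4 degrees of turn), and the screwdriver is out of the eye, released and at rest, lying on the blue mat (handle centre over the mat, at most 24 mm up); the meter, reel and pliers are within 20 mm of where they were (z of eye_collar in the frame of transformer below 0.115015 m and x of driver_grip in the frame of mat between -0.15 and 0.15 m and y of driver_grip in the frame of mat between -0.08 and 0.08 m and height (world z) of driver_grip below 0.024 m and height (world z) of driver_tip below 0.03 m and linear speed of driver below 0.02 m/s); the robot touches nothing.
It fails at once if the eye is forced: the shank bears on the loop with the force of over-tightening, about 0.6 N m (contact force between driver and eye above 90 N).
It fails at once if the gripper's fingers press on the eye itself (contact force between the fingers and eye above 2 N).
It fails at once if a bystander is moved more than 20 mm (distance of any of meter, reel, pliers from where it was at the start of the episode above 0.02 m).
It also fails if it takes over 72 s, if anything falls off the work surface, if the arm or the gripper's body presses on something with over 40 N, if the wrist force passes 120 N, or if a joint passes its speed limit or range.

## Working session

There is one attempt and no reset: what is moved stays moved. The work goes in short steps, Python scripts to look and compute and a tool call to move; the robot and the scene stay as the last step left them, time stands still between calls to the robot, and variables do not carry over. Pictures are saved under pics/ and viewed, and the job is handed in when it is done.

Besides the shell and the picture viewer there is one more tool, called after ">>>" as name(argument=value, ...) on one line, values as JSON. move_arm: Moves the arm, as the interface text tells. Its arguments: {"type":"object","properties":{"targets":{"type":"array","items":{"type":"object","properties":{"linear":{"type":"array","items":{"type":"number"}},"roll":{"type":"number"},"fingers":{"type":"number"}}}}},"required":["targets"]}

```bash
ls; mkdir -p pics; cat > h.py <<'E'
import numpy as np, cv2
from rig import *
def K(c):
    return np.array([[c['fx'],0,c['cx']],[0,c['fy'],c['cy']],[0,0,1.]]), np.array(c['distortion'],float)
def Rm(c):
    R=np.array(c['rotation'],float)
    if R.shape==(4,):
        from scipy.spatial.transform import Rotation as Ro
        R=Ro.from_quat([R[1],R[2],R[3],R[0]]).as_matrix()
    return R
def ray(name,px):
    c=camera_info(name);k,d=K(c)
    u=cv2.undistortPoints(np.array(px,float).reshape(-1,1,2),k,d).reshape(-1,2)
    v=np.c_[u[:,0],-u[:,1],-np.ones(len(u))]@Rm(c).T
    return np.array(c['position'],float),v
def onplane(name,px,z):
    p,v=ray(name,px); return p+v*((z-p[2])/v[:,2])[:,None]
def proj(name,P):
    c=camera_info(name);k,d=K(c)
    q=(np.array(P,float).reshape(-1,3)-np.array(c['position']))@Rm(c)
    q=q*[1,-1,-1]
    return cv2.projectPoints(q.reshape(-1,1,3),np.zeros(3),np.zeros(3),k,d)[0].reshape(-1,2)
def tri(px1,px2,n1='top',n2='side'):
    p1,v1=ray(n1,[px1]);p2,v2=ray(n2,[px2]);v1=v1[0];v2=v2[0]
    A=np.c_[v1,-v2];s=np.linalg.lstsq(A,p2-p1,rcond=None)[0]
    a=p1+s[0]*v1;b=p2+s[1]*v2
    return (a+b)/2,np.linalg.norm(a-b)
def save(name,fn):
    im=grab_frame(name);cv2.imwrite(fn,im[:,:,::-1]);return im
E
python3 - <<'E'
from h import *
for n in('top','side'):
    print(n,camera_info(n)); save(n,f'pics/{n}0.png')
print(observe(),hold_point_z)
E
```

```text
pics
top {'fx': 457.77008688270934, 'fy': 457.77008688270934, 'cx': 275.2244516893766, 'cy': 213.05016187823776, 'distortion': array([-0.03745698,  0.        ,  0.        ,  0.        ,  0.        ]), 'position': array([ 0.4681417 , -0.00378229,  1.11101511]), 'rotation': array([-0.70262133, -0.03405131,  0.03192195,  0.71003152])}
side {'fx': 392.59318200390186, 'fy': 392.59318200390186, 'cx': 279.1500914698131, 'cy': 210.7612921008185, 'distortion': array([-0.01354757,  0.        ,  0.        ,  0.        ,  0.        ]), 'position': array([ 0.35297218, -0.53455873,  0.65768311]), 'rotation': array([ 0.90271804,  0.38968794, -0.07901773, -0.16431568])}
{'time_s': 0.1, 'joints': array([ 1.11983497,  0.41180774, -0.01267469,  1.59697533,  0.00560835,
        1.1343036 , -0.08221684]), 'joint_velocities': array([-0.00023672, -0.00204181,  0.00035593, -0.00361334, -0.00109192,
        0.00035934, -0.00013788]), 'joint_torque': array([ 3.48607260e-03, -6.01825190e+01,  6.84453081e-01, -3.00086474e+01,
        1.40241071e-02,  6.38900878e-03,  7.29859471e-05]), 'ee_pos': array([ 0.23319879, -0.57937563,  0.23053882]), 'orientation': array([-3.54589629e-04,  8.28692083e-01, -5.59704297e-01, -6.37259681e-04]), 'force': array([-0.06407838,  0.14917311, -0.28848452]), 'wrist_torque': array([-0.03439318, -0.03749392,  0.03581576]), 'finger_gap': 0.0853998589981177} 0.0187
```

View pics/top0.png

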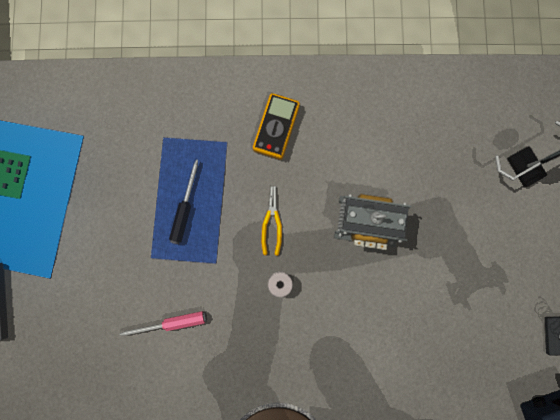

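View pics/side0.png

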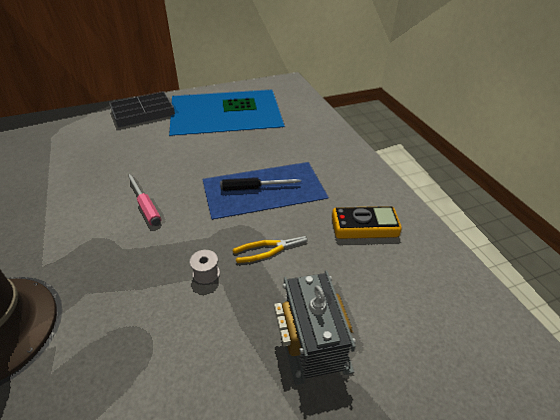

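```bash
python3 - <<'E'
import cv2,numpy as np
t=cv2.imread('pics/top0.png');s=cv2.imread('pics/side0.png')
a=cv2.resize(t[130:270,145:235],None,fx=4,fy=4,interpolation=cv2.INTER_CUBIC)
b=cv2.resize(t[185:260,330:425],None,fx=4.4,fy=4.4,interpolation=cv2.INTER_CUBIC)
cc=np.zeros((560,790,3),np.uint8);cc[:560,:360]=a;cc[:b.shape[0],365:365+b.shape[1]]=b
cv2.imwrite('pics/c1.png',cc)
b=cv2.resize(s[260:380,265:365],None,fx=5,fy=5,interpolation=cv2.INTER_CUBIC)
cv2.imwrite('pics/c2.png',b)
E
```

```text
(no output)
```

View pics/c1.png

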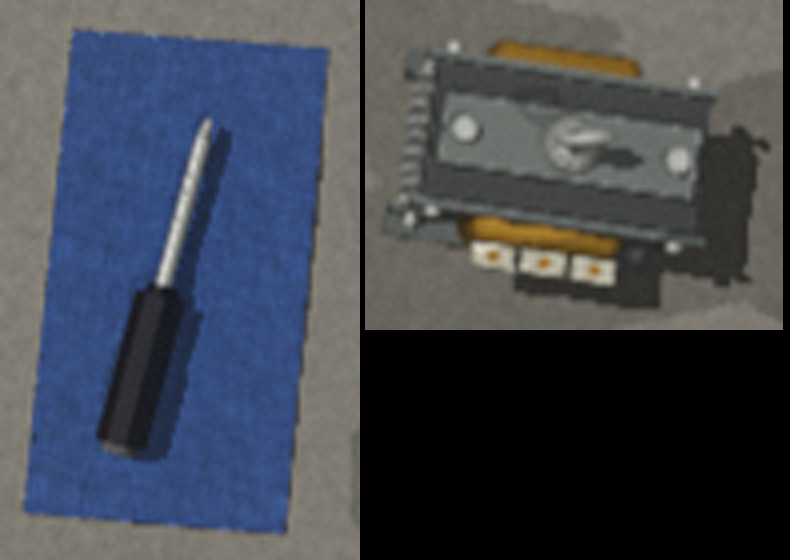

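View pics/c2.png

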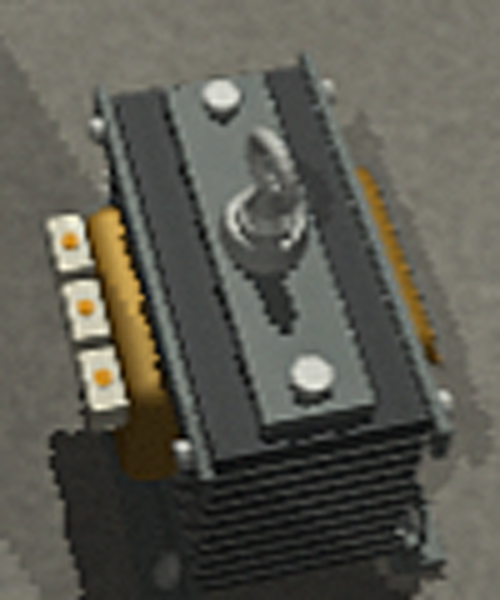

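```bash
python3 - <<'E'
from h import *
t=cv2.imread('pics/top0.png');s=cv2.imread('pics/side0.png')
hsv=cv2.cvtColor(t,cv2.COLOR_BGR2HSV)
# mat
m=cv2.inRange(hsv,(105,100,40),(125,255,170)); m[:, :140]=0;m[:,240:]=0
c=max(cv2.findContours(cv2.morphologyEx(m,cv2.MORPH_CLOSE,np.ones((25,25))),0,2)[0],key=cv2.contourArea)
r=cv2.minAreaRect(c);bx=cv2.boxPoints(r);print(r);print(onplane('top',bx,.003),onplane('top',[r[0]],.003))
# handle
mh=((t.max(2)<60)&(m>=0)).astype(np.uint8); 
roi=np.zeros_like(mh);roi[195:250,165:200]=1;mh&=roi
g=hsv[:,:,1]<110; mh&=g.astype(np.uint8)
c=max(cv2.findContours(mh,0,2)[0],key=cv2.contourArea);r=cv2.minAreaRect(c);print('handle',r,onplane('top',cv2.boxPoints(r),.017),onplane('top',[r[0]],.02))
ms=((t.min(2)>80)).astype(np.uint8);roi[:]=0;roi[150:208,178:205]=1;ms&=roi
c=max(cv2.findContours(ms,0,2)[0],key=cv2.contourArea);r=cv2.minAreaRect(c);print('shank',r);b=cv2.boxPoints(r);print(onplane('top',b,.017))
# eye crops
a=cv2.resize(t[205:233,365:400],None,fx=16,fy=16,interpolation=cv2.INTER_CUBIC)
b=cv2.resize(s[278:325,300:335],None,fx=12,fy=12,interpolation=cv2.INTER_CUBIC)
cv2.imwrite('pics/d1.png',cv2.convertScaleAbs(a,alpha=1.4));cv2.imwrite('pics/d2.png',cv2.convertScaleAbs(b,alpha=1.4))
E
```

```text
((188.81460571289062, 199.6966552734375), (65.08644104003906, 121.92449188232422), 5.440331935882568)
[[0.46758274 0.30150137 0.003     ]
 [0.76701471 0.27740547 0.003     ]
 [0.74923902 0.11638495 0.003     ]
 [0.45137715 0.14437293 0.003     ]] [[0.60688341 0.20974459 0.003     ]]
handle ((179.8853759765625, 221.91261291503906), (12.686320304870605, 42.1806755065918), 15.52410888671875) [[0.50720877 0.25605338 0.017     ]
 [0.60490556 0.22979118 0.017     ]
 [0.59633305 0.20014477 0.017     ]
 [0.49881855 0.22660304 0.017     ]] [[0.55139853 0.22753393 0.02      ]]
shank ((190.7115478515625, 180.0576629638672), (4.03446626663208, 43.94059753417969), 15.255120277404785)
[[0.60279459 0.22113636 0.017     ]
 [0.70637474 0.19390212 0.017     ]
 [0.7036288  0.18438758 0.017     ]
 [0.60011204 0.21169492 0.017     ]]
```

View pics/d1.png

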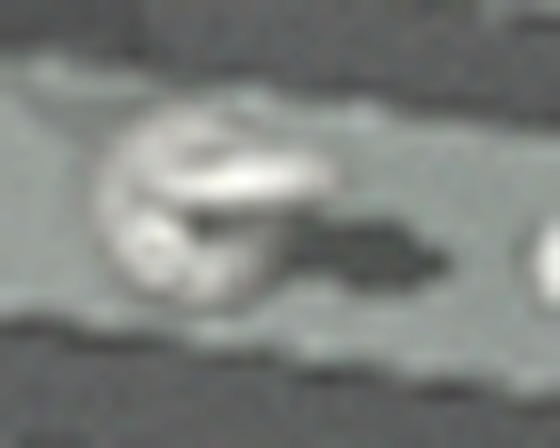

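View pics/d2.png

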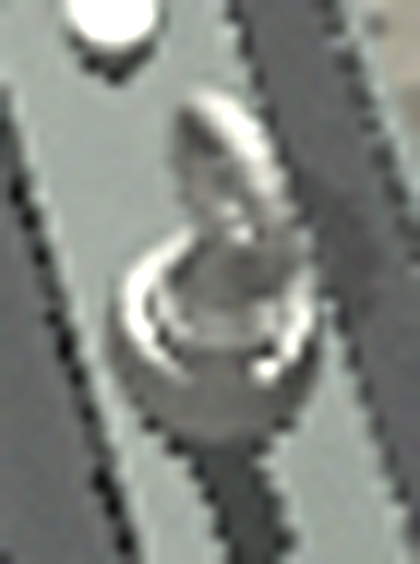

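```bash
python3 - <<'E'
from h import *
f=lambda x,y:(330+(x-365)/4.4-.1,185+y/4.4-.4)
g=lambda x,y:(265+x/5-.4,260+y/5-.4)
a,ea=tri(f(465,128),g(222,97));b,eb=tri(f(679,159),g(313,373))
print(a,ea,b,eb,(a+b)/2)
bc=onplane('top',[(365+190/16-.5,205+202/16-.5)],.115);print('boss top',bc)
cen=(a+b)/2
e=onplane('top',[(365+337/16-.5,205+172/16-.5)],.143);print('ring right end',e)
d,ed=tri((365+320/16-.5,205+172/16-.5),(300+300/12-.5,278+210/12-.5));print('ring r',d,ed)
for z in(.115,.141,.155):
  p=proj('side',[[cen[0],cen[1],z]])[0];q=proj('top',[[cen[0],cen[1],z]])[0];print(z,'side d2',(p-[300,278]+.5)*12,'top d1',(q-[365,205]+.5)*16)
E
```

```text
[ 0.55746392 -0.17079111  0.11056157] 0.0023500525600672504 [ 0.54047092 -0.27682961  0.11224745] 0.002786170394566501 [ 0.54896742 -0.22381036  0.11140451]
boss top [[ 0.55008855 -0.22225556  0.115     ]]
ring right end [[ 0.55157253 -0.23582684  0.143     ]]
ring r [ 0.55151404 -0.23230231  0.14904225] 0.0009316876538854456
0.115 side d2 [228.32378376 313.27167919] top d1 [201.59742642 210.05561896]
0.141 side d2 [244.90335584 200.80039974] top d1 [244.12774116 193.79193673]
0.155 side d2 [254.23136432 137.49156553] top d1 [267.97406709 184.67215182]
```

```bash
cat >> h.py <<'E'
from scipy.spatial.transform import Rotation as Ro
def pose(o=None):
    o=o or observe(); q=o['orientation'];R=Ro.from_quat([q[1],q[2],q[3],q[0]]).as_matrix()
    return np.array(o['ee_pos']),R,np.arctan2(R[1,0],R[0,0]),o
def plan(goal,yaw,n=5,step=.9,rs=.14):
    """rows toward goal pos, tool-x yaw (rad). cw roll positive lowers yaw."""
    p,R,y,o=pose(); goal=np.array(goal,float); 
    print('t',round(o['time_s'],2),'p',p.round(4),'yaw',round(np.degrees(y),1),'tilt',R[:,2].round(3),'j7',round(o['joints'][6],2),'F',o['force'].round(1),'M',o['wrist_torque'].round(2),'gap',round(o['finger_gap']*1e3,1))
    for i in range(n):
        d=R.T@(goal-p)/.03
        s=min(1,step/max(np.abs(d).max(),1e-9)); d=np.round(d*s,2)
        dy=(yaw-y); r=np.round(np.clip(-dy,-rs,rs),3)
        print([*map(float,d)],float(r))
        p=p+R@d*.03; R=R@Ro.from_euler('z',r).as_matrix(); y=y-r
    print('left',(goal-p).round(4),round(np.degrees(yaw-y),1))
E
python3 -c "
from h import *
plan([.571,.223,.15],np.radians(75),20)"
```

```text
t 0.1 p [ 0.2332 -0.5794  0.2305] yaw -68.1 tilt [-0.001  0.001 -1.   ] j7 -0.08 F [-0.1  0.1 -0.3] M [-0.03 -0.04  0.04] gap 85.4
[-0.9, -0.89, 0.12] -0.14
[-0.68, -0.9, 0.11] -0.14
[-0.5, -0.9, 0.1] -0.14
[-0.35, -0.9, 0.09] -0.14
[-0.21, -0.9, 0.09] -0.14
[-0.08, -0.9, 0.08] -0.14
[0.05, -0.9, 0.08] -0.14
[0.17, -0.9, 0.09] -0.14
[0.31, -0.9, 0.09] -0.14
[0.46, -0.9, 0.09] -0.14
[0.63, -0.9, 0.1] -0.14
[0.84, -0.9, 0.11] -0.14
[0.9, -0.73, 0.11] -0.14
[0.9, -0.54, 0.1] -0.14
[0.9, -0.38, 0.09] -0.14
[0.9, -0.24, 0.09] -0.14
[0.9, -0.11, 0.08] -0.14
[0.9, 0.02, 0.08] -0.117
[0.9, 0.12, 0.09] -0.0
[0.9, 0.12, 0.08] -0.0
left [ 0.1042  0.2475 -0.025 ] 0.0
```

>>> move_arm(targets=[{"linear": [-0.9, -0.89, 0], "roll": -0.14, "fingers": 85}, {"linear": [-0.68, -0.9, 0], "roll": -0.14, "fingers": 85}, {"linear": [-0.5, -0.9, 0], "roll": -0.14, "fingers": 85}, {"linear": [-0.35, -0.9, 0], "roll": -0.14, "fingers": 85}, {"linear": [-0.21, -0.9, 0], "roll": -0.14, "fingers": 85}])

```text
time_s: 0.6
ee_pos: [0.2925, -0.4297, 0.2274]
orientation: [-0.001, 0.972, -0.233, -0.003]
force: [0.3, -0.3, -0.3]
finger_gap: 0.085
```

```bash
python3 -c "
from h import *
plan([.571,.223,.18],np.radians(75),10)"
```

```text
t 0.6 p [ 0.2925 -0.4297  0.2274] yaw -27.0 tilt [-0.005  0.003 -1.   ] j7 0.35 F [ 0.3 -0.3 -0.3] M [-0.04 -0.01 -0.03] gap 85.0
[-0.06, -0.9, 0.06] -0.14
[0.07, -0.9, 0.06] -0.14
[0.19, -0.9, 0.06] -0.14
[0.33, -0.9, 0.07] -0.14
[0.48, -0.9, 0.07] -0.14
[0.66, -0.9, 0.08] -0.14
[0.88, -0.9, 0.09] -0.14
[0.9, -0.69, 0.08] -0.14
[0.9, -0.51, 0.07] -0.14
[0.9, -0.36, 0.06] -0.14
left [ 0.1583  0.3707 -0.0268] 21.7
```

>>> move_arm(targets=[{"linear": [-0.06, -1, 0.06], "roll": -0.15, "fingers": 85}, {"linear": [0.1, -1, 0.06], "roll": -0.15, "fingers": 85}, {"linear": [0.22, -1, 0.06], "roll": -0.15, "fingers": 85}, {"linear": [0.38, -1, 0.06], "roll": -0.15, "fingers": 85}, {"linear": [0.55, -1, 0.06], "roll": -0.15, "fingers": 85}])

```text
time_s: 1.1
ee_pos: [0.3533, -0.2785, 0.2174]
orientation: [-0.002, 0.99, 0.139, -0.003]
force: [0.9, 0.2, 0.1]
finger_gap: 0.0847
```

```bash
python3 -c "
from h import *
plan([.571,.223,.18],np.radians(75),10,1,.15)"
```

```text
t 1.1 p [ 0.3533 -0.2785  0.2174] yaw 16.0 tilt [-0.007  0.004 -1.   ] j7 0.76 F [0.9 0.2 0.1] M [-0.    0.01  0.03] gap 84.7
[0.82, -1.0, 0.09] -0.15
[1.0, -0.9, 0.09] -0.15
[1.0, -0.66, 0.08] -0.15
[1.0, -0.46, 0.08] -0.15
[1.0, -0.29, 0.07] -0.15
[1.0, -0.13, 0.07] -0.15
[1.0, 0.02, 0.07] -0.13
[1.0, 0.15, 0.07] -0.0
[1.0, 0.15, 0.07] -0.0
[1.0, 0.15, 0.07] -0.0
left [ 0.086   0.1982 -0.0148] 0.0
```

>>> move_arm(targets=[{"linear": [0.82, -1, 0.06], "roll": -0.15, "fingers": 85}, {"linear": [1, -0.9, 0.06], "roll": -0.15, "fingers": 85}, {"linear": [1, -0.66, 0.06], "roll": -0.15, "fingers": 85}, {"linear": [1, -0.46, 0.06], "roll": -0.15, "fingers": 85}, {"linear": [1, -0.29, 0.06], "roll": -0.15, "fingers": 85}])

```text
time_s: 1.6
ee_pos: [0.425, -0.1065, 0.2077]
orientation: [-0.003, 0.87, 0.492, -0.003]
force: [1.1, -0.0, -0.1]
finger_gap: 0.0848
```

```bash
python3 -c "
from h import *
plan([.571,.223,.16],np.radians(75),10,1,.15)"
```

```text
t 1.6 p [ 0.425  -0.1065  0.2077] yaw 59.0 tilt [-0.008  0.003 -1.   ] j7 1.04 F [ 1.1 -0.  -0.1] M [ 0.05 -0.02  0.01] gap 84.8
[1.0, -0.12, 0.13] -0.15
[1.0, 0.03, 0.13] -0.129
[1.0, 0.16, 0.13] -0.0
[1.0, 0.16, 0.13] -0.0
[1.0, 0.16, 0.14] -0.0
[1.0, 0.16, 0.13] -0.0
[1.0, 0.15, 0.14] -0.0
[1.0, 0.16, 0.13] -0.0
[1.0, 0.15, 0.14] -0.0
[1.0, 0.16, 0.13] -0.0
left [ 0.023   0.0524 -0.0078] 0.0
```

>>> move_arm(targets=[{"linear": [1, -0.12, 0.13], "roll": -0.15, "fingers": 85}, {"linear": [1, 0.03, 0.13], "roll": -0.12, "fingers": 85}, {"linear": [1, 0.16, 0.13], "roll": 0, "fingers": 85}, {"linear": [1, 0.16, 0.13], "roll": 0, "fingers": 85}, {"linear": [1, 0.16, 0.13], "roll": 0, "fingers": 85}])

```text
time_s: 2.1
ee_pos: [0.4877, 0.0374, 0.187]
orientation: [-0.004, 0.793, 0.609, -0.003]
force: [0.9, -0.6, -0.3]
finger_gap: 0.0848
```

>>> move_arm(targets=[{"linear": [1, 0.16, 0.13], "roll": 0, "fingers": 85}, {"linear": [1, 0.16, 0.13], "roll": 0, "fingers": 85}, {"linear": [1, 0.16, 0.13], "roll": 0, "fingers": 85}, {"linear": [1, 0.16, 0.13], "roll": 0, "fingers": 85}, {"linear": [1, 0.16, 0.13], "roll": 0, "fingers": 85}])

```text
time_s: 2.6
ee_pos: [0.5507, 0.1809, 0.1643]
orientation: [-0.004, 0.794, 0.608, -0.004]
force: [-0.4, -0.3, 1.2]
finger_gap: 0.0846
```

```bash
python3 -c "
from h import *
plan([.571,.223,.12],np.radians(75),5,1,.15)"
```

```text
t 2.6 p [0.5507 0.1809 0.1643] yaw 74.9 tilt [-0.012  0.001 -1.   ] j7 0.59 F [-0.4 -0.3  1.2] M [ 0.04 -0.08  0.05] gap 84.6
[1.0, 0.2, 0.96] -0.001
[0.53, 0.11, 0.51] -0.0
[0.0, -0.0, 0.0] -0.0
[0.0, -0.0, 0.0] -0.0
[0.0, -0.0, 0.0] -0.0
left [-0.      0.0001 -0.    ] 0.0
```

>>> move_arm(targets=[{"linear": [0.9, 0.2, 0.7], "roll": 0, "fingers": 85}, {"linear": [0.55, 0.11, 0.7], "roll": 0, "fingers": 85}, {"linear": [0.1, 0, 0.4], "roll": 0, "fingers": 85}, {"linear": [0, 0, 0], "roll": 0, "fingers": 85}])

```text
time_s: 3.0
ee_pos: [0.5711, 0.2297, 0.1064]
orientation: [-0.005, 0.792, 0.61, -0.005]
force: [-0.8, -0.7, -0.9]
finger_gap: 0.085
```

```bash
python3 -c "
from h import *
save('top','pics/top1.png');save('side','pics/side1.png')
plan([.571,.223,.05],np.radians(75),5,.8,.15)
s=cv2.imread('pics/side1.png')[100:240,180:350];t=cv2.imread('pics/top1.png')[120:270,130:240]
cv2.imwrite('pics/e1.png',np.hstack([cv2.resize(s,(486,400),interpolation=2),cv2.resize(t,(293,400),interpolation=2)]))"
```

```text
t 3.1 p [0.572  0.2293 0.1083] yaw 75.1 tilt [-0.012  0.003 -1.   ] j7 0.49 F [ 0.4 -1.1 -0.1] M [ 0.01  0.02 -0.  ] gap 85.1
[-0.09, 0.02, 0.8] 0.002
[-0.08, 0.02, 0.8] 0.0
[-0.04, 0.0, 0.34] 0.0
[-0.0, 0.0, 0.0] 0.0
[-0.0, 0.0, 0.0] 0.0
left [ 0.0001 -0.0001 -0.0001] -0.0
```

View pics/e1.png

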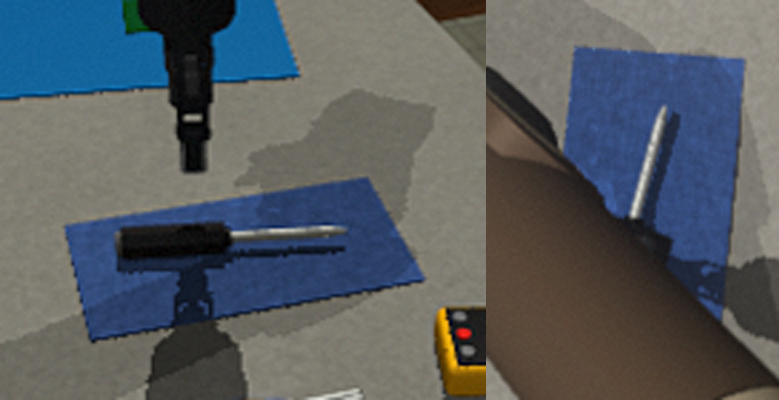

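The side view shows the gripper square over the front half of the black handle (fingers at crop x≈193, handle 118–230); I chose the black driver on the dark blue mat (top 185,205) over the pink one (165,325), because black is the one meant. Going down.

>>> move_arm(targets=[{"linear": [-0.09, 0.02, 0.8], "roll": 0, "fingers": 85}, {"linear": [-0.08, 0.02, 0.8], "roll": 0, "fingers": 85}, {"linear": [-0.05, 0.02, 0.8], "roll": 0, "fingers": 85}, {"linear": [0, 0.02, 0.5], "roll": 0, "fingers": 85}, {"linear": [0, 0, 0], "roll": 0, "fingers": 85}])

```text
time_s: 3.6
ee_pos: [0.5762, 0.217, 0.0259]
orientation: [-0.002, 0.795, 0.607, 0.0]
force: [0.2, -0.1, 0.6]
finger_gap: 0.0853
```

```bash
python3 -c "
from h import *
plan([.571,.223,.004],np.radians(75),4,.3,.15)"
```

```text
t 3.6 p [0.5762 0.217  0.0259] yaw 74.7 tilt [-0.001  0.003 -1.   ] j7 0.44 F [ 0.2 -0.1  0.6] M [-0.03  0.02  0.02] gap 85.3
[0.06, -0.09, 0.3] -0.005
[0.06, -0.09, 0.3] -0.0
[0.02, -0.04, 0.13] -0.0
[0.0, 0.0, 0.0] -0.0
left [ 0.0001  0.0001 -0.    ] 0.0
```

>>> move_arm(targets=[{"linear": [0.08, -0.1, 0.3], "roll": 0, "fingers": 85}, {"linear": [0.06, -0.05, 0.3], "roll": 0, "fingers": 85}, {"linear": [0.02, 0, 0.1], "roll": 0, "fingers": 85}, {"linear": [0, 0, 0], "roll": 0, "fingers": 85}])

```text
time_s: 4.0
ee_pos: [0.5749, 0.2238, 0.0069]
orientation: [-0.001, 0.795, 0.606, 0.003]
force: [0.3, -0.3, -0.8]
finger_gap: 0.0853
```

```bash
python3 -c "
from h import *
plan([.571,.223,.004],np.radians(75),2,.3,.15)
save('side','pics/side2.png')
s=cv2.imread('pics/side2.png')[120:220,180:330]
cv2.imwrite('pics/e2.png',cv2.resize(s,None,fx=5,fy=5,interpolation=2))"
```

```text
t 4.0 p [0.5749 0.2238 0.0069] yaw 74.6 tilt [ 0.003  0.005 -1.   ] j7 0.41 F [ 0.3 -0.3 -0.8] M [-0.03 -0.01  0.04] gap 85.3
[-0.06, -0.12, 0.1] -0.006
[0.0, 0.0, -0.0] -0.0
left [ 0.0001 -0.      0.0001] 0.0
```

View pics/e2.png

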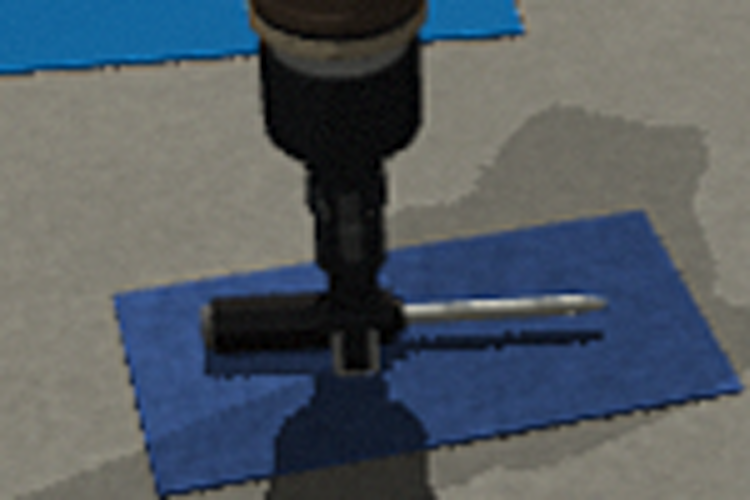

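>>> move_arm(targets=[{"linear": [-0.05, -0.15, 0.08], "roll": 0, "fingers": 85}, {"linear": [0, 0, 0.03], "roll": 0, "fingers": 60}, {"linear": [0, 0, 0], "roll": 0, "fingers": 20}, {"linear": [0, 0, 0], "roll": 0, "fingers": 20}, {"linear": [0, 0, 0], "roll": 0, "fingers": 20}])

```text
time_s: 4.55
ee_pos: [0.5703, 0.2241, 0.0046]
orientation: [-0.001, 0.795, 0.606, 0.004]
force: [2.2, 6.1, 3.9]
finger_gap: 0.0277
```

>>> move_arm(targets=[{"linear": [0, 0, 0], "roll": 0, "fingers": 20}, {"linear": [0, 0, 0], "roll": 0, "fingers": 20}, {"linear": [0, 0, 0], "roll": 0, "fingers": 20}])

```text
time_s: 4.85
ee_pos: [0.5705, 0.2242, 0.0049]
orientation: [-0.001, 0.795, 0.606, 0.004]
force: [0.4, 0.0, 0.1]
finger_gap: 0.0265
```

```bash
python3 -c "
from h import *
plan([.571,.223,.004],np.radians(75),1,.3,.15)"
```

```text
t 4.85 p [0.5705 0.2242 0.0049] yaw 74.7 tilt [ 0.005  0.006 -1.   ] j7 0.4 F [0.4 0.  0.1] M [0.02 0.06 0.  ] gap 26.5
[-0.03, 0.03, 0.03] -0.006
left [-0.0001 -0.0001  0.    ] -0.0
```

>>> move_arm(targets=[{"linear": [0, 0, -0.5], "roll": 0, "fingers": 20}, {"linear": [0, 0, -0.9], "roll": 0, "fingers": 20}, {"linear": [0, 0, -1], "roll": 0, "fingers": 20}, {"linear": [0, 0, -1], "roll": 0, "fingers": 20}, {"linear": [0, 0, -1], "roll": 0, "fingers": 20}])

```text
time_s: 5.35
ee_pos: [0.5662, 0.2217, 0.139]
orientation: [-0.002, 0.795, 0.607, -0.001]
force: [0.1, -0.2, -1.7]
finger_gap: 0.0269
```

```bash
python3 -c "
from h import *
plan([.38,-.244,.2],np.radians(97),8,.8,.1)
save('side','pics/side3.png')
s=cv2.imread('pics/side3.png')[50:220,180:330]
cv2.imwrite('pics/e3.png',cv2.resize(s,None,fx=3,fy=3,interpolation=2))"
```

```text
t 5.35 p [0.5662 0.2217 0.139 ] yaw 74.7 tilt [-0.005  0.002 -1.   ] j7 0.51 F [ 0.1 -0.2 -1.7] M [-0.02 -0.08 -0.  ] gap 26.9
[-0.8, -0.09, -0.1] -0.1
[-0.8, -0.17, -0.1] -0.1
[-0.8, -0.26, -0.1] -0.1
[-0.8, -0.35, -0.11] -0.089
[-0.8, -0.44, -0.11] 0.0
[-0.8, -0.44, -0.11] 0.0
[-0.8, -0.44, -0.11] 0.0
[-0.8, -0.44, -0.11] 0.0
left [-0.1087 -0.2709  0.0355] -0.0
```

View pics/e3.png

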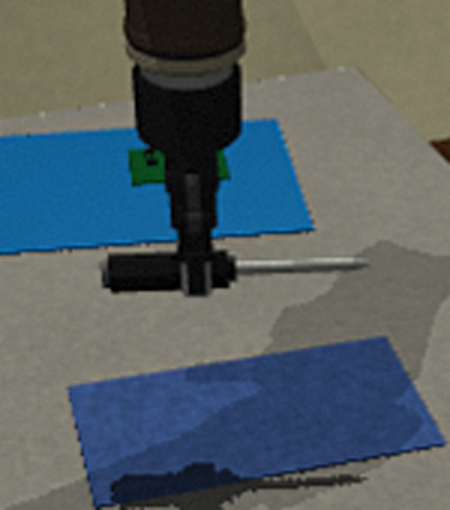

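The driver is lifted and level in the gripper (crop: handle 105–235, tip at 367,263). Moving to the eye.

>>> move_arm(targets=[{"linear": [-0.6, -0.09, -0.4], "roll": -0.1, "fingers": 20}, {"linear": [-0.9, -0.2, -0.4], "roll": -0.1, "fingers": 20}, {"linear": [-0.9, -0.28, -0.4], "roll": -0.1, "fingers": 20}, {"linear": [-0.9, -0.38, -0.3], "roll": -0.08, "fingers": 20}, {"linear": [-0.9, -0.48, -0.2], "roll": 0, "fingers": 20}])

```text
time_s: 5.9
ee_pos: [0.5182, 0.1003, 0.202]
orientation: [0.0, 0.657, 0.754, 0.005]
force: [0.1, -0.7, -2.2]
finger_gap: 0.0263
```

>>> move_arm(targets=[{"linear": [-0.9, -0.48, -0.1], "roll": 0, "fingers": 20}, {"linear": [-0.9, -0.48, 0], "roll": 0, "fingers": 20}, {"linear": [-0.9, -0.48, 0], "roll": 0, "fingers": 20}, {"linear": [-0.9, -0.48, 0], "roll": 0, "fingers": 20}, {"linear": [-0.9, -0.48, 0], "roll": 0, "fingers": 20}])

```text
time_s: 6.4
ee_pos: [0.4622, -0.0486, 0.2078]
orientation: [0.003, 0.656, 0.755, 0.005]
force: [-0.1, -1.1, -1.8]
finger_gap: 0.0262
```

```bash
python3 -c "
from h import *
plan([.38,-.244,.18],np.radians(97),10,.9,.1)"
```

```text
t 6.4 p [ 0.4622 -0.0486  0.2078] yaw 98.0 tilt [ 0.011  0.005 -1.   ] j7 1.49 F [-0.1 -1.1 -1.8] M [-0.04 -0.03  0.01] gap 26.2
[-0.9, -0.54, 0.13] 0.018
[-0.9, -0.52, 0.13] -0.0
[-0.9, -0.52, 0.13] -0.0
[-0.9, -0.52, 0.13] -0.0
[-0.9, -0.51, 0.12] -0.0
[-0.9, -0.52, 0.13] -0.0
[-0.72, -0.41, 0.1] -0.0
[-0.0, 0.0, -0.0] -0.0
[-0.0, 0.0, -0.0] -0.0
[-0.0, 0.0, -0.0] -0.0
left [ 0.     -0.0001  0.0001] 0.0
```

>>> move_arm(targets=[{"linear": [-0.9, -0.52, 0.1], "roll": 0, "fingers": 20}, {"linear": [-0.9, -0.52, 0.1], "roll": 0, "fingers": 20}, {"linear": [-0.9, -0.52, 0.1], "roll": 0, "fingers": 20}, {"linear": [-0.9, -0.52, 0.1], "roll": 0, "fingers": 20}, {"linear": [-0.9, -0.52, 0.1], "roll": 0, "fingers": 20}])

```text
time_s: 6.9
ee_pos: [0.4005, -0.1983, 0.1951]
orientation: [0.005, 0.655, 0.755, 0.004]
force: [0.6, -0.7, -2.2]
finger_gap: 0.027
```

```bash
python3 -c "
from h import *
plan([.38,-.244,.129],np.radians(97),5,.9,.1)"
```

```text
t 6.9 p [ 0.4005 -0.1983  0.1951] yaw 98.1 tilt [ 0.014 -0.    -1.   ] j7 1.88 F [ 0.6 -0.7 -2.2] M [-0.05  0.01  0.01] gap 27.0
[-0.58, -0.38, 0.9] 0.02
[-0.58, -0.37, 0.9] -0.0
[-0.26, -0.15, 0.39] -0.0
[0.0, -0.0, 0.0] -0.0
[0.0, -0.0, 0.0] -0.0
left [-0.0001  0.     -0.0001] 0.0
```

>>> move_arm(targets=[{"linear": [-0.6, -0.4, 0.7], "roll": 0.02, "fingers": 20}, {"linear": [-0.5, -0.3, 0.7], "roll": 0, "fingers": 20}, {"linear": [-0.25, -0.1, 0.6], "roll": 0, "fingers": 20}, {"linear": [0, 0, 0], "roll": 0, "fingers": 20}])

```text
time_s: 7.3
ee_pos: [0.3793, -0.2482, 0.1357]
orientation: [0.007, 0.666, 0.746, 0.003]
force: [-0.8, -0.5, -1.3]
finger_gap: 0.0262
```

```bash
python3 -c "
from h import *
plan([.38,-.244,.129],np.radians(97),3,.9,.1)
save('top','pics/top4.png');save('side','pics/side4.png')
s=cv2.imread('pics/side4.png')[220:340,210:350];t=cv2.imread('pics/top4.png')[190:300,330:430]
cv2.imwrite('pics/e4.png',cv2.resize(s,None,fx=5,fy=5,interpolation=2));cv2.imwrite('pics/e5.png',cv2.resize(t,None,fx=5,fy=5,interpolation=2))"
```

```text
t 7.3 p [ 0.3793 -0.2482  0.1357] yaw 96.5 tilt [ 0.014 -0.006 -1.   ] j7 1.88 F [-0.8 -0.5 -1.3] M [ 0.04  0.07 -0.01] gap 26.2
[0.14, 0.04, 0.22] -0.009
[-0.0, -0.0, 0.0] 0.0
[-0.0, -0.0, 0.0] 0.0
left [-0.0001 -0.     -0.0001] -0.0
```

View pics/e4.png

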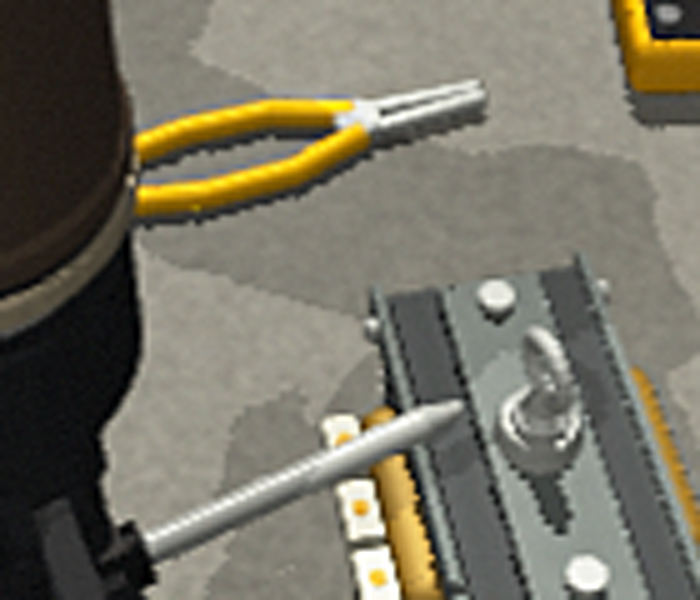

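View pics/e5.png

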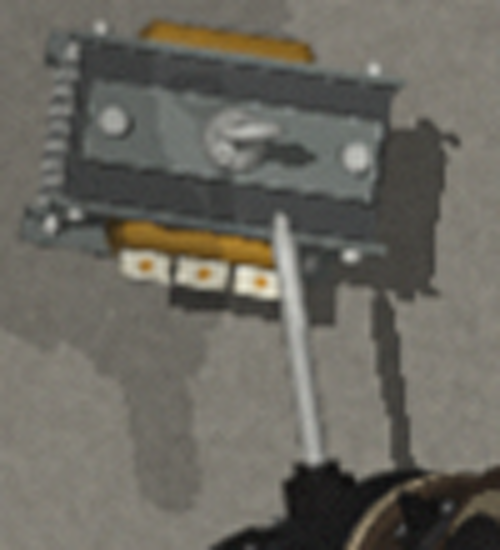

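```bash
python3 - <<'E'
from h import *
T=lambda x,y:((x+.5)/5-.5+330,(y+.5)/5-.5+190)
S=lambda x,y:((x+.5)/5-.5+210,(y+.5)/5-.5+220)
tip,e=tri(T(281,213),S(464,405));b,e2=tri(T(313,462),S(150,545))
print(tip,e,b,e2)
p,R,y,o=pose()
print('tool y',R[:,1],'pred tip',p-R[:,2]*.012+R[:,1]*.136)
u=(tip-b)/np.linalg.norm(tip-b);print(u,np.degrees(np.arctan2(u[1],u[0])))
# direct: shank-line plane in top view at z=.141
q=onplane('top',[T(281,213),T(313,462)],.147);print('top line',q)
E
```

```text
[ 0.51473014 -0.23255427  0.1535027 ] 0.0005939680443914416 [ 0.41174666 -0.2432831   0.15183894] 0.0009146337601250043
tool y [0.9931946  0.11533128 0.0162228 ] pred tip [ 0.51602509 -0.23163748  0.1517454 ]
[0.99448865 0.10360597 0.01606653] 5.947626720341157
top line [[ 0.51533072 -0.23420786  0.147     ]
 [ 0.41101253 -0.24439598  0.147     ]]
```

```bash
python3 -c "
from h import *
plan([.385,-.2426,.127],np.radians(97),3,.25,.1)"
```

```text
t 7.4 p [ 0.3812 -0.2474  0.1375] yaw 96.6 tilt [ 0.017 -0.007 -1.   ] j7 1.88 F [ 0.5 -0.7 -1.8] M [ 0.05  0.03 -0.05] gap 26.7
[0.1, 0.1, 0.25] -0.007
[0.05, 0.04, 0.1] 0.0
[-0.0, 0.0, 0.0] 0.0
left [ 0.     -0.0001 -0.0001] -0.0
```

>>> move_arm(targets=[{"linear": [0.12, 0.08, 0.25], "roll": -0.01, "fingers": 20}, {"linear": [0.08, 0.03, 0.15], "roll": 0, "fingers": 20}, {"linear": [0, 0, 0], "roll": 0, "fingers": 20}])

```text
time_s: 7.7
ee_pos: [0.3865, -0.2392, 0.1275]
orientation: [0.011, 0.66, 0.751, 0.003]
force: [0.0, -0.4, -1.6]
finger_gap: 0.0266
```

```bash
python3 -c "
from h import *
plan([.385,-.2426,.127],np.radians(97),2,.25,.1)"
```

```text
t 7.7 p [ 0.3865 -0.2392  0.1275] yaw 97.4 tilt [ 0.021 -0.009 -1.   ] j7 1.85 F [ 0.  -0.4 -1.6] M [0.03 0.08 0.  ] gap 26.6
[-0.1, -0.06, 0.02] 0.007
[-0.0, -0.0, -0.0] 0.0
left [-0.0001 -0.0001  0.0001] -0.0
```

>>> move_arm(targets=[{"linear": [-0.09, 0, 0], "roll": 0.005, "fingers": 20}, {"linear": [0, 0.3, 0.02], "roll": 0, "fingers": 20}, {"linear": [0, 0, 0], "roll": 0, "fingers": 20}])

```text
time_s: 8.0
ee_pos: [0.3975, -0.2404, 0.1279]
orientation: [0.012, 0.661, 0.75, 0.004]
force: [0.4, -0.0, -1.4]
finger_gap: 0.0267
```

```bash
cat >> h.py <<'E'
C=np.array([.549,-.2228,.141])
def rel():
    p,R,y,o=pose(); g=p-R[:,2]*.012; d=R.T@(C-g)
    print('t',round(o['time_s'],2),'p',p.round(4),'yaw',round(np.degrees(y),1),'loop in tool: x %.1f fwd %.1f z(down) %.1f mm'%tuple(d*1e3),'F',o['force'].round(1),'M',o['wrist_torque'].round(2),'tilt',R[:2,2].round(3),'j7',round(o['joints'][6],2))
E
python3 -c "
from h import *
rel()
save('top','pics/top5.png');save('side','pics/side5.png')
s=cv2.imread('pics/side5.png')[250:340,250:350];t=cv2.imread('pics/top5.png')[190:270,330:430]
cv2.imwrite('pics/e6.png',cv2.resize(s,None,fx=6,fy=6,interpolation=2));cv2.imwrite('pics/e7.png',cv2.resize(t,None,fx=6,fy=6,interpolation=2))"
```

```text
t 8.0 p [ 0.3975 -0.2404  0.1279] yaw 97.2 loop in tool: x -1.7 fwd 152.7 z(down) 2.1 mm F [ 0.4 -0.  -1.4] M [ 0.03  0.05 -0.01] tilt [ 0.022 -0.01 ] j7 1.83
```

View pics/e6.png

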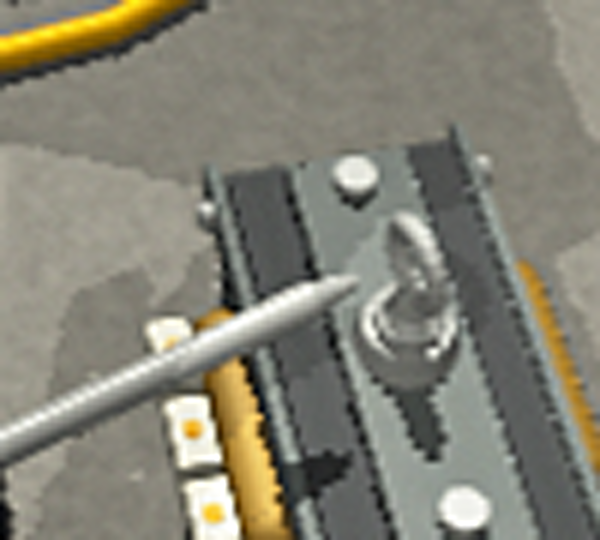

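View pics/e7.png

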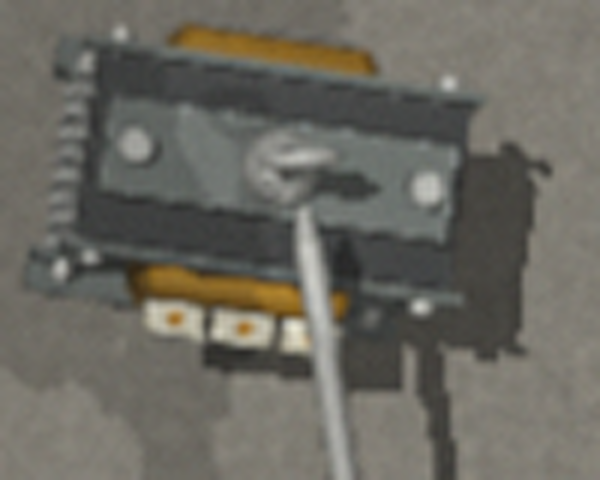

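>>> move_arm(targets=[{"linear": [-0.04, 0.3, 0.06], "roll": 0, "fingers": 20}, {"linear": [0, 0.2, 0], "roll": 0, "fingers": 20}, {"linear": [0, 0, 0], "roll": 0, "fingers": 20}])

```text
time_s: 8.4
ee_pos: [0.4124, -0.24, 0.1259]
orientation: [0.011, 0.662, 0.75, 0.003]
force: [-0.3, 0.5, -1.7]
finger_gap: 0.0267
```

```bash
python3 -c "
from h import *
rel()
save('top','pics/top6.png');save('side','pics/side6.png')
s=cv2.imread('pics/side6.png')[270:330,290:350];t=cv2.imread('pics/top6.png')[200:240,355:405]
cv2.imwrite('pics/e8.png',np.hstack([cv2.resize(s,(400,400),interpolation=2),cv2.resize(t,(400,400*40//50),interpolation=2) if 0 else cv2.copyMakeBorder(cv2.resize(t,(400,320),interpolation=2),0,80,0,0,0)]))"
```

```text
t 8.4 p [ 0.4124 -0.24    0.1259] yaw 97.1 loop in tool: x -0.1 fwd 137.9 z(down) -0.5 mm F [-0.3  0.5 -1.7] M [-0.02  0.03  0.02] tilt [ 0.021 -0.01 ] j7 1.8
```

View pics/e8.png

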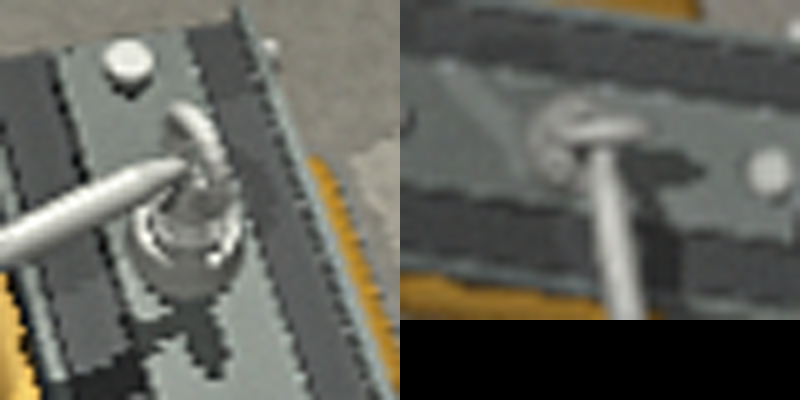

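>>> move_arm(targets=[{"linear": [0, 0.3, 0], "roll": 0, "fingers": 20}, {"linear": [0, 0.3, 0], "roll": 0, "fingers": 20}, {"linear": [0, 0, 0], "roll": 0, "fingers": 20}])

```text
time_s: 8.8
ee_pos: [0.4307, -0.2379, 0.1261]
orientation: [0.011, 0.662, 0.749, 0.003]
force: [0.3, 0.5, -1.1]
finger_gap: 0.0265
```

```bash
python3 -c "
from h import *
rel()
save('top','pics/top7.png');save('side','pics/side7.png')
s=cv2.imread('pics/side7.png')[270:330,290:350];t=cv2.imread('pics/top7.png')[200:240,355:405]
cv2.imwrite('pics/e9.png',np.hstack([cv2.resize(s,(400,400),interpolation=2),cv2.copyMakeBorder(cv2.resize(t,(400,320),interpolation=2),0,80,0,0,0)]))"
```

```text
t 8.8 p [ 0.4307 -0.2379  0.1261] yaw 97.1 loop in tool: x 0.2 fwd 119.5 z(down) -0.7 mm F [ 0.3  0.5 -1.1] M [ 0.01  0.02 -0.01] tilt [ 0.02 -0.01] j7 1.77
```

View pics/e9.png

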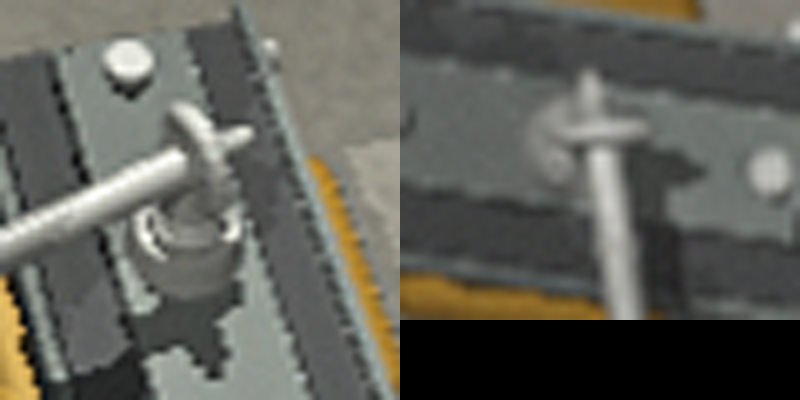

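>>> move_arm(targets=[{"linear": [0, 0.4, 0], "roll": 0, "fingers": 20}, {"linear": [0, 0.4, 0], "roll": 0, "fingers": 20}, {"linear": [0, 0.3, 0], "roll": 0, "fingers": 20}, {"linear": [0, 0, 0], "roll": 0, "fingers": 20}])

```text
time_s: 9.3
ee_pos: [0.4651, -0.2337, 0.1265]
orientation: [0.01, 0.662, 0.749, 0.002]
force: [-0.7, 0.4, -1.6]
finger_gap: 0.0266
```

```bash
python3 -c "
from h import *
rel()"
```

```text
t 9.3 p [ 0.4651 -0.2337  0.1265] yaw 97.0 loop in tool: x 0.3 fwd 84.8 z(down) -1.1 mm F [-0.7  0.4 -1.6] M [0.02 0.02 0.  ] tilt [ 0.019 -0.01 ] j7 1.72
```

```bash
cat >> h.py <<'E'
def arc(th,z=.1265,L=.085,n=1):
    rel(); p,R,y,o=pose()
    for i in range(n):
        y2=y-th; u=np.array([np.sin(y2),-np.cos(y2),0]); g=C-L*u; g[2]=z
        d=R.T@(g-p)/.03; print('row',d.round(2),'roll',th)
        p=g;R=R@Ro.from_euler('z',th).as_matrix();y=y2
    print('gamma (yaw turned cw from 97): %.3f'%(np.radians(97)-pose()[2]))
E
python3 -c "
from h import *
arc(.12,n=3)"
```

```text
t 9.3 p [ 0.4651 -0.2337  0.1265] yaw 97.0 loop in tool: x 0.3 fwd 84.8 z(down) -1.1 mm F [-0.7  0.4 -1.6] M [0.02 0.02 0.  ] tilt [ 0.019 -0.01 ] j7 1.72
row [ 0.36  0.01 -0.  ] roll 0.12
row [ 0.34  0.02 -0.  ] roll 0.12
row [ 0.34  0.02 -0.  ] roll 0.12
gamma (yaw turned cw from 97): -0.001
```

>>> move_arm(targets=[{"linear": [0.34, 0.02, 0], "roll": 0.12, "fingers": 20}, {"linear": [0.34, 0.02, 0], "roll": 0.12, "fingers": 20}, {"linear": [0.34, 0.02, 0], "roll": 0.12, "fingers": 20}, {"linear": [0, 0, 0], "roll": 0, "fingers": 20}])

```text
time_s: 9.7
ee_pos: [0.4673, -0.202, 0.1255]
orientation: [0.009, 0.789, 0.614, 0.004]
force: [-0.3, -0.7, -2.6]
finger_gap: 0.0266
```

```bash
python3 -c "
from h import *
arc(.1,n=2)"
```

```text
t 9.7 p [ 0.4673 -0.202   0.1255] yaw 75.7 loop in tool: x -0.1 fwd 84.6 z(down) -1.8 mm F [-0.3 -0.7 -2.6] M [-0.   -0.01  0.02] tilt [ 0.018 -0.009] j7 1.34
row [ 0.28 -0.01 -0.03] roll 0.1
row [ 0.28  0.01 -0.  ] roll 0.1
gamma (yaw turned cw from 97): 0.371
```

>>> move_arm(targets=[{"linear": [0.28, 0.01, -0.03], "roll": 0.1, "fingers": 20}, {"linear": [0.28, 0.01, -0.02], "roll": 0.1, "fingers": 20}, {"linear": [0, 0, 0], "roll": 0, "fingers": 20}])

```text
time_s: 10.0
ee_pos: [0.4725, -0.1869, 0.1268]
orientation: [0.009, 0.846, 0.534, 0.004]
force: [-0.6, -0.1, -2.5]
finger_gap: 0.0269
```

```bash
python3 -c "
from h import *
arc(.05,n=2)
save('top','pics/top8.png');save('side','pics/side8.png')
s=cv2.imread('pics/side8.png')[270:330,290:350];t=cv2.imread('pics/top8.png')[200:240,355:405]
cv2.imwrite('pics/f1.png',np.hstack([cv2.resize(s,(400,400),interpolation=2),cv2.copyMakeBorder(cv2.resize(t,(400,320),interpolation=2),0,80,0,0,0)]))"
```

```text
t 10.0 p [ 0.4725 -0.1869  0.1268] yaw 64.5 loop in tool: x 0.5 fwd 84.7 z(down) -0.6 mm F [-0.6 -0.1 -2.5] M [-0.04  0.01  0.03] tilt [ 0.016 -0.01 ] j7 1.13
row [ 0.16 -0.01  0.01] roll 0.05
row [ 0.14  0.   -0.  ] roll 0.05
gamma (yaw turned cw from 97): 0.567
```

View pics/f1.png

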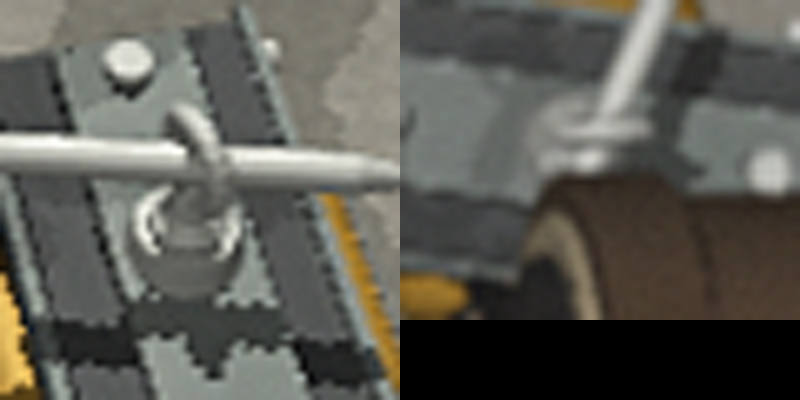

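```bash
cat >> h.py <<'E'
def T():
    p,R,y,o=pose();F=o['force'];M=o['wrist_torque'];r=p-C
    # torque the eye exerts about its own axis on the tool (ccw +)
    a=M[2]+r[0]*F[1]-r[1]*F[0]
    ux=R[:,0];print('Teye(M at TCP) %.3f  Mz %.3f  Fx_tool %.2f Fy_tool %.2f |F| %.1f'%(a,M[2],F@ux,F@R[:,1],np.linalg.norm(F)))
    arc(.03)
E
python3 -c "
from h import *
T()"
```

```text
Teye(M at TCP) -0.016  Mz -0.001  Fx_tool 0.18 Fy_tool -0.38 |F| 1.6
t 10.1 p [ 0.472  -0.188   0.1266] yaw 64.6 loop in tool: x 1.5 fwd 84.8 z(down) -0.8 mm F [-0.2  0.3 -1.5] M [ 0.06  0.05 -0.  ] tilt [ 0.016 -0.01 ] j7 1.13
row [ 0.14 -0.02  0.  ] roll 0.03
gamma (yaw turned cw from 97): 0.565
```

>>> move_arm(targets=[{"linear": [0.15, 0, 0], "roll": 0.05, "fingers": 20}, {"linear": [0.14, 0, 0], "roll": 0.05, "fingers": 20}])

```text
time_s: 10.3
ee_pos: [0.4759, -0.1815, 0.1265]
orientation: [0.009, 0.87, 0.494, 0.005]
force: [1.6, 2.7, -1.0]
finger_gap: 0.0271
```

```bash
python3 -c "
from h import *
T()"
```

```text
Teye(M at TCP) 0.044  Mz 0.310  Fx_tool 3.16 Fy_tool 0.00 |F| 3.3
t 10.3 p [ 0.4759 -0.1815  0.1265] yaw 59.2 loop in tool: x 2.0 fwd 84.2 z(down) -0.9 mm F [ 1.6  2.7 -1. ] M [ 0.61 -0.39  0.31] tilt [ 0.016 -0.01 ] j7 1.03
row [ 0.15 -0.03 -0.  ] roll 0.03
gamma (yaw turned cw from 97): 0.660
```

>>> move_arm(targets=[{"linear": [0.14, -0.02, 0], "roll": 0.03, "fingers": 20}, {"linear": [0, 0, 0], "roll": 0, "fingers": 20}])

```text
time_s: 10.5
ee_pos: [0.4775, -0.1784, 0.1263]
orientation: [0.008, 0.876, 0.483, 0.005]
force: [0.0, -0.8, -2.5]
finger_gap: 0.0263
```

```bash
python3 -c "
from h import *
T()"
```

```text
Teye(M at TCP) 0.082  Mz 0.026  Fx_tool -0.66 Fy_tool 0.41 |F| 2.6
t 10.5 p [ 0.4775 -0.1784  0.1263] yaw 57.7 loop in tool: x 0.6 fwd 84.4 z(down) -1.1 mm F [ 0.  -0.8 -2.5] M [0.02 0.07 0.03] tilt [ 0.016 -0.01 ] j7 1.0
row [ 0.1  -0.03 -0.01] roll 0.03
gamma (yaw turned cw from 97): 0.685
```

>>> move_arm(targets=[{"linear": [0.1, -0.02, 0], "roll": 0.03, "fingers": 20}])

```text
time_s: 10.6
ee_pos: [0.4783, -0.1766, 0.1262]
orientation: [0.009, 0.882, 0.471, 0.005]
force: [1.6, 0.6, -1.1]
finger_gap: 0.0268
```

```bash
python3 -c "
from h import *
T()"
```

```text
Teye(M at TCP) -0.133  Mz -0.014  Fx_tool 1.42 Fy_tool 0.94 |F| 2.0
t 10.6 p [ 0.4783 -0.1766  0.1262] yaw 56.2 loop in tool: x 1.0 fwd 84.7 z(down) -1.2 mm F [ 1.6  0.6 -1.1] M [ 0.04 -0.01 -0.01] tilt [ 0.016 -0.011] j7 0.97
row [ 0.12 -0.02 -0.01] roll 0.03
gamma (yaw turned cw from 97): 0.713
```

>>> move_arm(targets=[{"linear": [0.1, -0.02, -0.01], "roll": 0.03, "fingers": 20}])

```text
time_s: 10.7
ee_pos: [0.4794, -0.1744, 0.1263]
orientation: [0.009, 0.889, 0.458, 0.005]
force: [0.9, 1.3, -2.3]
finger_gap: 0.0267
```

```bash
python3 -c "
from h import *
T()"
```

```text
Teye(M at TCP) -0.028  Mz 0.104  Fx_tool 1.56 Fy_tool -0.06 |F| 2.8
t 10.7 p [ 0.4794 -0.1744  0.1263] yaw 54.5 loop in tool: x 1.1 fwd 85.1 z(down) -1.0 mm F [ 0.9  1.3 -2.3] M [ 0.24 -0.28  0.1 ] tilt [ 0.016 -0.011] j7 0.94
row [ 0.12 -0.01 -0.01] roll 0.03
gamma (yaw turned cw from 97): 0.742
```

>>> move_arm(targets=[{"linear": [0.12, -0.01, 0], "roll": 0.03, "fingers": 20}, {"linear": [0.09, 0, 0], "roll": 0.03, "fingers": 20}])

```text
time_s: 10.9
ee_pos: [0.4827, -0.1701, 0.1263]
orientation: [0.008, 0.902, 0.431, 0.005]
force: [0.6, 1.3, -1.3]
finger_gap: 0.0265
```

```bash
python3 -c "
from h import *
T()"
```

```text
Teye(M at TCP) -0.008  Mz 0.110  Fx_tool 1.38 Fy_tool -0.33 |F| 1.9
t 10.9 p [ 0.4827 -0.1701  0.1263] yaw 51.1 loop in tool: x 0.7 fwd 85.0 z(down) -1.0 mm F [ 0.6  1.3 -1.3] M [ 0.3  -0.13  0.11] tilt [ 0.016 -0.011] j7 0.88
row [ 0.11 -0.01 -0.01] roll 0.03
gamma (yaw turned cw from 97): 0.802
```

>>> move_arm(targets=[{"linear": [0.11, -0.01, -0.01], "roll": 0.03, "fingers": 20}])

```text
time_s: 11.0
ee_pos: [0.4845, -0.1678, 0.1265]
orientation: [0.008, 0.909, 0.417, 0.005]
force: [0.5, -1.4, -2.4]
finger_gap: 0.0268
```

```bash
python3 -c "
from h import *
T()"
```

```text
Teye(M at TCP) 0.018  Mz -0.040  Fx_tool -0.69 Fy_tool 1.26 |F| 2.8
t 11.0 p [ 0.4845 -0.1678  0.1265] yaw 49.4 loop in tool: x 0.3 fwd 85.1 z(down) -0.8 mm F [ 0.5 -1.4 -2.4] M [-0.19 -0.   -0.04] tilt [ 0.016 -0.011] j7 0.85
row [ 0.09 -0.01  0.  ] roll 0.03
gamma (yaw turned cw from 97): 0.832
```

>>> move_arm(targets=[{"linear": [0.09, -0.01, 0], "roll": 0.03, "fingers": 20}])

```text
time_s: 11.1
ee_pos: [0.486, -0.166, 0.1265]
orientation: [0.009, 0.915, 0.404, 0.005]
force: [1.9, 0.1, -2.2]
finger_gap: 0.0266
```

```bash
python3 -c "
from h import *
T()"
```

```text
Teye(M at TCP) -0.020  Mz 0.096  Fx_tool 1.37 Fy_tool 1.25 |F| 2.9
t 11.1 p [ 0.486  -0.166   0.1265] yaw 47.6 loop in tool: x 0.5 fwd 85.1 z(down) -0.8 mm F [ 1.9  0.1 -2.2] M [ 0.04 -0.18  0.1 ] tilt [ 0.016 -0.012] j7 0.81
row [ 0.1 -0.   0. ] roll 0.03
gamma (yaw turned cw from 97): 0.861
```

>>> move_arm(targets=[{"linear": [0.09, -0.01, 0], "roll": 0.03, "fingers": 20}])

```text
time_s: 11.2
ee_pos: [0.4877, -0.1641, 0.1265]
orientation: [0.009, 0.921, 0.39, 0.005]
force: [0.8, 0.3, -2.6]
finger_gap: 0.0268
```

```bash
python3 -c "
from h import *
T()"
```

```text
Teye(M at TCP) 0.150  Mz 0.214  Fx_tool 0.75 Fy_tool 0.33 |F| 2.7
t 11.2 p [ 0.4877 -0.1641  0.1265] yaw 46.0 loop in tool: x 0.5 fwd 85.1 z(down) -0.9 mm F [ 0.8  0.3 -2.6] M [ 0.1  -0.24  0.21] tilt [ 0.016 -0.012] j7 0.78
row [ 0.1 -0.  -0. ] roll 0.03
gamma (yaw turned cw from 97): 0.891
```

>>> move_arm(targets=[{"linear": [0.09, -0.01, 0], "roll": 0.03, "fingers": 20}])

```text
time_s: 11.3
ee_pos: [0.4895, -0.1623, 0.1264]
orientation: [0.009, 0.926, 0.377, 0.005]
force: [1.2, -1.1, -3.1]
finger_gap: 0.0269
```

```bash
python3 -c "
from h import *
T()"
```

```text
Teye(M at TCP) 0.144  Mz 0.154  Fx_tool 0.11 Fy_tool 1.56 |F| 3.5
t 11.3 p [ 0.4895 -0.1623  0.1264] yaw 44.3 loop in tool: x 0.4 fwd 85.1 z(down) -0.9 mm F [ 1.2 -1.1 -3.1] M [ 0.14 -0.16  0.15] tilt [ 0.016 -0.012] j7 0.75
row [ 0.1 -0.  -0. ] roll 0.03
gamma (yaw turned cw from 97): 0.920
```

>>> move_arm(targets=[{"linear": [0.09, 0, 0], "roll": 0.03, "fingers": 20}])

```text
time_s: 11.4
ee_pos: [0.4914, -0.1606, 0.1264]
orientation: [0.008, 0.932, 0.363, 0.005]
force: [0.2, 1.5, -1.2]
finger_gap: 0.0267
```

```bash
python3 -c "
from h import *
T()"
```

```text
Teye(M at TCP) 0.051  Mz 0.149  Fx_tool 1.14 Fy_tool -0.95 |F| 1.9
t 11.4 p [ 0.4914 -0.1606  0.1264] yaw 42.6 loop in tool: x 0.5 fwd 85.0 z(down) -1.0 mm F [ 0.2  1.5 -1.2] M [0.28 0.06 0.15] tilt [ 0.016 -0.012] j7 0.72
row [ 0.1  -0.01 -0.  ] roll 0.03
gamma (yaw turned cw from 97): 0.950
```

>>> move_arm(targets=[{"linear": [0.09, 0, 0], "roll": 0.03, "fingers": 20}])

```text
time_s: 11.5
ee_pos: [0.4932, -0.1589, 0.1263]
orientation: [0.008, 0.937, 0.349, 0.005]
force: [0.2, 0.8, -0.9]
finger_gap: 0.0265
```

```bash
python3 -c "
from h import *
T()"
```

```text
Teye(M at TCP) 0.090  Mz 0.150  Fx_tool 0.70 Fy_tool -0.51 |F| 1.3
t 11.5 p [ 0.4932 -0.1589  0.1263] yaw 40.9 loop in tool: x 0.4 fwd 85.1 z(down) -1.1 mm F [ 0.2  0.8 -0.9] M [0.24 0.01 0.15] tilt [ 0.016 -0.012] j7 0.69
row [ 0.1  -0.   -0.01] roll 0.03
gamma (yaw turned cw from 97): 0.979
```

>>> move_arm(targets=[{"linear": [0.09, 0, 0], "roll": 0.03, "fingers": 20}])

```text
time_s: 11.6
ee_pos: [0.4951, -0.1573, 0.1262]
orientation: [0.008, 0.942, 0.335, 0.005]
force: [-0.4, 1.7, -1.9]
finger_gap: 0.0268
```

```bash
python3 -c "
from h import *
T()"
```

```text
Teye(M at TCP) 0.017  Mz 0.083  Fx_tool 0.77 Fy_tool -1.56 |F| 2.6
t 11.6 p [ 0.4951 -0.1573  0.1262] yaw 39.2 loop in tool: x 0.4 fwd 85.1 z(down) -1.2 mm F [-0.4  1.7 -1.9] M [0.21 0.02 0.08] tilt [ 0.015 -0.012] j7 0.66
row [ 0.1  -0.01 -0.01] roll 0.03
gamma (yaw turned cw from 97): 1.009
```

>>> move_arm(targets=[{"linear": [0.13, 0, -0.01], "roll": 0.04, "fingers": 20}, {"linear": [0.12, 0, 0], "roll": 0.04, "fingers": 20}])

```text
time_s: 11.8
ee_pos: [0.5006, -0.1531, 0.1263]
orientation: [0.008, 0.955, 0.298, 0.005]
force: [-0.7, 1.4, -1.2]
finger_gap: 0.0266
```

```bash
python3 -c "
from h import *
T()"
```

```text
Teye(M at TCP) 0.072  Mz 0.094  Fx_tool 0.24 Fy_tool -1.53 |F| 1.9
t 11.8 p [ 0.5006 -0.1531  0.1263] yaw 34.6 loop in tool: x 0.3 fwd 85.1 z(down) -1.2 mm F [-0.7  1.4 -1.2] M [0.16 0.   0.09] tilt [ 0.014 -0.012] j7 0.57
row [ 0.09 -0.   -0.01] roll 0.03
gamma (yaw turned cw from 97): 1.089
```

>>> move_arm(targets=[{"linear": [0.12, 0, -0.01], "roll": 0.04, "fingers": 20}])

```text
time_s: 11.9
ee_pos: [0.5034, -0.1512, 0.1265]
orientation: [0.007, 0.96, 0.279, 0.005]
force: [0.2, 1.3, -1.6]
finger_gap: 0.0267
```

```bash
python3 -c "
from h import *
T()
save('side','pics/side9.png')
s=cv2.imread('pics/side9.png')[270:330,290:350]
cv2.imwrite('pics/f2.png',cv2.resize(s,(400,400),interpolation=2))"
```

```text
Teye(M at TCP) 0.017  Mz 0.092  Fx_tool 0.88 Fy_tool -0.99 |F| 2.1
t 11.9 p [ 0.5034 -0.1512  0.1265] yaw 32.3 loop in tool: x 0.3 fwd 85.1 z(down) -1.0 mm F [ 0.2  1.3 -1.6] M [ 0.19 -0.04  0.09] tilt [ 0.014 -0.012] j7 0.53
row [ 0.09 -0.    0.  ] roll 0.03
gamma (yaw turned cw from 97): 1.128
```

View pics/f2.png

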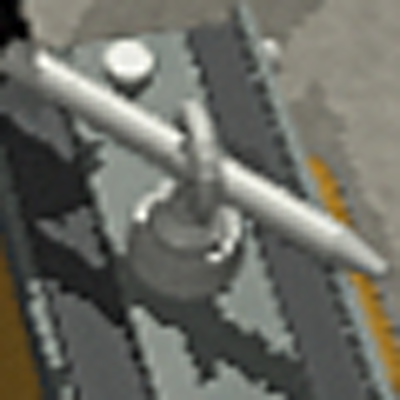

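>>> move_arm(targets=[{"linear": [0.12, 0, 0], "roll": 0.04, "fingers": 20}])

```text
time_s: 12.05
ee_pos: [0.5064, -0.1494, 0.1265]
orientation: [0.007, 0.966, 0.259, 0.005]
force: [0.5, 0.0, -1.7]
finger_gap: 0.0267
```

```bash
python3 -c "
from h import *
T()"
```

```text
Teye(M at TCP) -0.034  Mz 0.005  Fx_tool 0.45 Fy_tool 0.22 |F| 1.8
t 12.05 p [ 0.5064 -0.1494  0.1265] yaw 30.0 loop in tool: x 0.3 fwd 85.1 z(down) -1.1 mm F [ 0.5  0.  -1.7] M [0.14 0.07 0.  ] tilt [ 0.013 -0.012] j7 0.49
row [ 0.09 -0.   -0.  ] roll 0.03
gamma (yaw turned cw from 97): 1.169
```

>>> move_arm(targets=[{"linear": [0.12, 0, 0], "roll": 0.04, "fingers": 20}])

```text
time_s: 12.15
ee_pos: [0.5093, -0.1478, 0.1264]
orientation: [0.007, 0.971, 0.24, 0.005]
force: [0.6, 0.4, -0.9]
finger_gap: 0.0266
```

```bash
python3 -c "
from h import *
T()"
```

```text
Teye(M at TCP) -0.021  Mz 0.038  Fx_tool 0.69 Fy_tool -0.09 |F| 1.1
t 12.15 p [ 0.5093 -0.1478  0.1264] yaw 27.7 loop in tool: x 0.3 fwd 85.1 z(down) -1.2 mm F [ 0.6  0.4 -0.9] M [0.2  0.01 0.04] tilt [ 0.013 -0.011] j7 0.45
row [ 0.09 -0.   -0.  ] roll 0.03
gamma (yaw turned cw from 97): 1.209
```

>>> move_arm(targets=[{"linear": [0.12, 0, -0.01], "roll": 0.04, "fingers": 20}])

```text
time_s: 12.25
ee_pos: [0.5123, -0.1463, 0.1266]
orientation: [0.007, 0.975, 0.22, 0.005]
force: [0.4, 0.9, -1.2]
finger_gap: 0.0268
```

```bash
python3 -c "
from h import *
T()"
```

```text
Teye(M at TCP) 0.065  Mz 0.126  Fx_tool 0.71 Fy_tool -0.71 |F| 1.6
t 12.25 p [ 0.5123 -0.1463  0.1266] yaw 25.5 loop in tool: x 0.3 fwd 85.1 z(down) -1.1 mm F [ 0.4  0.9 -1.2] M [0.18 0.04 0.13] tilt [ 0.012 -0.011] j7 0.41
row [ 0.09 -0.    0.  ] roll 0.03
gamma (yaw turned cw from 97): 1.248
```

>>> move_arm(targets=[{"linear": [0.12, 0, 0], "roll": 0.04, "fingers": 20}])

```text
time_s: 12.35
ee_pos: [0.5154, -0.1448, 0.1265]
orientation: [0.007, 0.98, 0.201, 0.005]
force: [0.2, 1.9, -1.5]
finger_gap: 0.0268
```

```bash
python3 -c "
from h import *
T()"
```

```text
Teye(M at TCP) -0.000  Mz 0.081  Fx_tool 0.95 Fy_tool -1.69 |F| 2.5
t 12.35 p [ 0.5154 -0.1448  0.1265] yaw 23.2 loop in tool: x 0.3 fwd 85.1 z(down) -1.2 mm F [ 0.2  1.9 -1.5] M [ 0.22 -0.03  0.08] tilt [ 0.012 -0.011] j7 0.37
row [ 0.09 -0.    0.  ] roll 0.03
gamma (yaw turned cw from 97): 1.288
```

>>> move_arm(targets=[{"linear": [0.12, 0, 0], "roll": 0.04, "fingers": 20}])

```text
time_s: 12.45
ee_pos: [0.5185, -0.1436, 0.1265]
orientation: [0.007, 0.983, 0.182, 0.005]
force: [-1.4, 1.1, -1.3]
finger_gap: 0.0265
```

```bash
python3 -c "
from h import *
T()"
```

```text
Teye(M at TCP) 0.159  Mz 0.083  Fx_tool -0.91 Fy_tool -1.56 |F| 2.2
t 12.45 p [ 0.5185 -0.1436  0.1265] yaw 21.0 loop in tool: x 0.3 fwd 85.1 z(down) -1.3 mm F [-1.4  1.1 -1.3] M [0.23 0.09 0.08] tilt [ 0.011 -0.011] j7 0.33
row [ 0.09 -0.   -0.  ] roll 0.03
gamma (yaw turned cw from 97): 1.327
```

>>> move_arm(targets=[{"linear": [0.12, 0, 0], "roll": 0.04, "fingers": 20}])

```text
time_s: 12.55
ee_pos: [0.5216, -0.1424, 0.1264]
orientation: [0.006, 0.987, 0.163, 0.004]
force: [-0.4, 1.0, 0.1]
finger_gap: 0.0269
```

```bash
python3 -c "
from h import *
T()"
```

```text
Teye(M at TCP) 0.147  Mz 0.145  Fx_tool -0.02 Fy_tool -1.11 |F| 1.1
t 12.55 p [ 0.5216 -0.1424  0.1264] yaw 18.7 loop in tool: x 0.2 fwd 85.1 z(down) -1.4 mm F [-0.4  1.   0.1] M [0.13 0.14 0.15] tilt [ 0.011 -0.011] j7 0.29
row [ 0.09 -0.   -0.  ] roll 0.03
gamma (yaw turned cw from 97): 1.366
```

>>> move_arm(targets=[{"linear": [0.09, 0, -0.02], "roll": 0.03, "fingers": 20}])

```text
time_s: 12.65
ee_pos: [0.5238, -0.1417, 0.1268]
orientation: [0.006, 0.989, 0.148, 0.004]
force: [-0.9, 0.3, -0.7]
finger_gap: 0.0266
```

```bash
python3 -c "
from h import *
T()"
```

```text
Teye(M at TCP) 0.325  Mz 0.262  Fx_tool -0.75 Fy_tool -0.53 |F| 1.2
t 12.65 p [ 0.5238 -0.1417  0.1268] yaw 17.0 loop in tool: x 0.4 fwd 85.1 z(down) -1.0 mm F [-0.9  0.3 -0.7] M [0.15 0.25 0.26] tilt [ 0.01  -0.011] j7 0.27
row [ 0.1  -0.    0.01] roll 0.03
gamma (yaw turned cw from 97): 1.396
```

>>> move_arm(targets=[{"linear": [0, 0, 0], "roll": 0, "fingers": 20}])

```text
time_s: 12.75
ee_pos: [0.5238, -0.1417, 0.1268]
orientation: [0.006, 0.989, 0.148, 0.004]
force: [-0.1, 0.9, -1.5]
finger_gap: 0.0266
```

```bash
python3 -c "
from h import *
T()"
```

```text
Teye(M at TCP) 0.295  Mz 0.308  Fx_tool 0.14 Fy_tool -0.91 |F| 1.7
t 12.75 p [ 0.5238 -0.1417  0.1268] yaw 17.1 loop in tool: x 0.4 fwd 85.1 z(down) -1.1 mm F [-0.1  0.9 -1.5] M [0.23 0.07 0.31] tilt [ 0.009 -0.011] j7 0.27
row [ 0.09 -0.    0.01] roll 0.03
gamma (yaw turned cw from 97): 1.395
```

>>> move_arm(targets=[{"linear": [0, 0, 0], "roll": 0, "fingers": 20}])

```text
time_s: 12.85
ee_pos: [0.5237, -0.1417, 0.1267]
orientation: [0.006, 0.989, 0.149, 0.004]
force: [-1.0, 1.4, -1.0]
finger_gap: 0.0267
```

```bash
python3 -c "
from h import *
T()"
```

```text
Teye(M at TCP) 0.274  Mz 0.225  Fx_tool -0.58 Fy_tool -1.62 |F| 2.0
t 12.85 p [ 0.5237 -0.1417  0.1267] yaw 17.2 loop in tool: x 0.4 fwd 85.1 z(down) -1.2 mm F [-1.   1.4 -1. ] M [0.23 0.05 0.23] tilt [ 0.009 -0.011] j7 0.27
row [ 0.09 -0.    0.01] roll 0.03
gamma (yaw turned cw from 97): 1.393
```

>>> move_arm(targets=[{"linear": [-0.25, 0.01, 0], "roll": -0.09, "fingers": 20}, {"linear": [-0.28, 0.01, 0], "roll": -0.1, "fingers": 20}, {"linear": [-0.28, 0.01, 0], "roll": -0.1, "fingers": 20}, {"linear": [-0.28, 0.01, 0], "roll": -0.1, "fingers": 20}, {"linear": [0, 0, 0], "roll": 0, "fingers": 20}])

```text
time_s: 13.35
ee_pos: [0.4931, -0.1595, 0.1264]
orientation: [0.007, 0.938, 0.346, 0.002]
force: [0.8, -0.8, -1.7]
finger_gap: 0.0269
```

```bash
python3 -c "
from h import *
T()
save('side','pics/side10.png')
s=cv2.imread('pics/side10.png')[260:340,280:360]
cv2.imwrite('pics/f3.png',cv2.resize(s,(480,480),interpolation=2))"
```

```text
Teye(M at TCP) -0.044  Mz -0.038  Fx_tool 0.09 Fy_tool 1.08 |F| 2.0
t 13.35 p [ 0.4931 -0.1595  0.1264] yaw 40.5 loop in tool: x 1.4 fwd 84.6 z(down) -1.3 mm F [ 0.8 -0.8 -1.7] M [-0.05 -0.03 -0.04] tilt [ 0.009 -0.013] j7 0.68
row [ 0.13 -0.02 -0.  ] roll 0.03
gamma (yaw turned cw from 97): 0.986
```

View pics/f3.png

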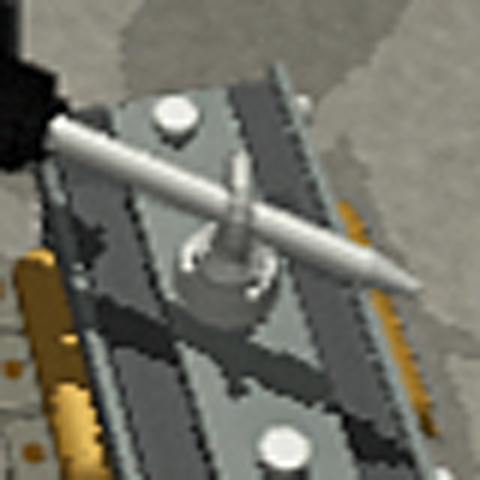

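Torque dropped to zero with the shank idle. I'll swing back once to confirm the stop is met at the same angle.

>>> move_arm(targets=[{"linear": [0.31, 0, 0], "roll": 0.1, "fingers": 20}, {"linear": [0.28, 0.01, 0], "roll": 0.1, "fingers": 20}, {"linear": [0.28, 0.01, 0], "roll": 0.1, "fingers": 20}, {"linear": [0.15, 0, -0.02], "roll": 0.05, "fingers": 20}, {"linear": [0, 0, 0], "roll": 0, "fingers": 20}])

```text
time_s: 13.9
ee_pos: [0.5223, -0.143, 0.1275]
orientation: [0.007, 0.987, 0.162, 0.005]
force: [-1.5, -1.9, -3.4]
finger_gap: 0.0265
```

```bash
python3 -c "
from h import *
T()"
```

```text
Teye(M at TCP) 0.121  Mz -0.052  Fx_tool -2.09 Fy_tool 1.30 |F| 4.2
t 13.9 p [ 0.5223 -0.143   0.1275] yaw 18.6 loop in tool: x -0.1 fwd 84.4 z(down) -0.2 mm F [-1.5 -1.9 -3.4] M [-0.36  0.29 -0.05] tilt [ 0.012 -0.013] j7 0.29
row [ 0.08 -0.03  0.03] roll 0.03
gamma (yaw turned cw from 97): 1.368
```

>>> move_arm(targets=[{"linear": [0.06, -0.01, 0.01], "roll": 0.02, "fingers": 20}, {"linear": [0, 0, 0], "roll": 0, "fingers": 20}])

```text
time_s: 14.1
ee_pos: [0.5239, -0.1425, 0.127]
orientation: [0.007, 0.988, 0.151, 0.005]
force: [0.1, -0.4, -1.9]
finger_gap: 0.0265
```

```bash
python3 -c "
from h import *
T()"
```

```text
Teye(M at TCP) 0.074  Mz 0.073  Fx_tool -0.02 Fy_tool 0.36 |F| 1.9
t 14.1 p [ 0.5239 -0.1425  0.127 ] yaw 17.4 loop in tool: x 0.1 fwd 84.3 z(down) -0.6 mm F [ 0.1 -0.4 -1.9] M [-0.16  0.25  0.07] tilt [ 0.011 -0.013] j7 0.27
row [ 0.08 -0.03  0.02] roll 0.03
gamma (yaw turned cw from 97): 1.389
```

>>> move_arm(targets=[{"linear": [0.06, -0.01, 0.01], "roll": 0.02, "fingers": 20}, {"linear": [0, 0, 0], "roll": 0, "fingers": 20}])

```text
time_s: 14.3
ee_pos: [0.5254, -0.142, 0.1269]
orientation: [0.008, 0.99, 0.141, 0.005]
force: [-1.8, -0.8, -0.6]
finger_gap: 0.0269
```

```bash
python3 -c "
from h import *
T()"
```

```text
Teye(M at TCP) 0.382  Mz 0.220  Fx_tool -1.94 Fy_tool 0.26 |F| 2.0
t 14.3 p [ 0.5254 -0.142   0.1269] yaw 16.2 loop in tool: x 0.2 fwd 84.4 z(down) -0.7 mm F [-1.8 -0.8 -0.6] M [-0.26  0.27  0.22] tilt [ 0.011 -0.014] j7 0.25
row [ 0.09 -0.03  0.01] roll 0.03
gamma (yaw turned cw from 97): 1.410
```

>>> move_arm(targets=[{"linear": [0, 0, 0], "roll": 0, "fingers": 20}])

```text
time_s: 14.4
ee_pos: [0.5253, -0.1421, 0.127]
orientation: [0.008, 0.99, 0.141, 0.005]
force: [-1.7, -1.0, -1.2]
finger_gap: 0.0266
```

```bash
python3 -c "
from h import *
T()"
```

```text
Teye(M at TCP) 0.359  Mz 0.199  Fx_tool -1.91 Fy_tool 0.46 |F| 2.3
t 14.4 p [ 0.5253 -0.1421  0.127 ] yaw 16.2 loop in tool: x 0.3 fwd 84.4 z(down) -0.7 mm F [-1.7 -1.  -1.2] M [-0.3   0.29  0.2 ] tilt [ 0.011 -0.014] j7 0.25
row [ 0.09 -0.03  0.02] roll 0.03
gamma (yaw turned cw from 97): 1.410
```

Hard stop felt twice, at the same angle and about 0.3 N m. Backing off and withdrawing.

>>> move_arm(targets=[{"linear": [-0.25, 0, 0], "roll": -0.09, "fingers": 20}, {"linear": [-0.28, 0, 0], "roll": -0.1, "fingers": 20}, {"linear": [-0.28, 0, 0], "roll": -0.1, "fingers": 20}, {"linear": [-0.28, 0, 0], "roll": -0.1, "fingers": 20}, {"linear": [0.02, 0, 0], "roll": 0, "fingers": 20}])

```text
time_s: 14.9
ee_pos: [0.496, -0.1554, 0.1269]
orientation: [0.008, 0.942, 0.336, 0.004]
force: [0.4, -0.3, -1.9]
finger_gap: 0.0266
```

```bash
python3 -c "
from h import *
T()"
```

```text
Teye(M at TCP) -0.059  Mz -0.047  Fx_tool 0.13 Fy_tool 0.40 |F| 2.0
t 14.9 p [ 0.496  -0.1554  0.1269] yaw 39.3 loop in tool: x -1.6 fwd 86.0 z(down) -0.5 mm F [ 0.4 -0.3 -1.9] M [ 0.07  0.04 -0.05] tilt [ 0.013 -0.013] j7 0.65
row [0.03 0.03 0.01] roll 0.03
gamma (yaw turned cw from 97): 1.007
```

>>> move_arm(targets=[{"linear": [-0.32, 0, 0], "roll": -0.1, "fingers": 20}, {"linear": [-0.28, 0, 0], "roll": -0.1, "fingers": 20}, {"linear": [-0.28, 0, 0], "roll": -0.1, "fingers": 20}, {"linear": [0, 0, 0], "roll": 0, "fingers": 20}])

```text
time_s: 15.3
ee_pos: [0.4791, -0.1736, 0.1274]
orientation: [0.009, 0.882, 0.472, 0.005]
force: [0.2, -0.2, -1.5]
finger_gap: 0.0268
```

```bash
python3 -c "
from h import *
T()"
```

```text
Teye(M at TCP) 0.035  Mz 0.030  Fx_tool -0.06 Fy_tool 0.31 |F| 1.6
t 15.3 p [ 0.4791 -0.1736  0.1274] yaw 56.3 loop in tool: x -2.2 fwd 85.7 z(down) 0.2 mm F [ 0.2 -0.2 -1.5] M [0.03 0.01 0.03] tilt [ 0.017 -0.012] j7 0.97
row [0.01 0.02 0.03] roll 0.03
gamma (yaw turned cw from 97): 0.710
```

>>> move_arm(targets=[{"linear": [-0.06, 0, 0], "roll": 0, "fingers": 20}, {"linear": [0, -0.5, 0], "roll": 0, "fingers": 20}, {"linear": [0, -0.5, 0], "roll": 0, "fingers": 20}, {"linear": [0, 0, 0], "roll": 0, "fingers": 20}])

```text
time_s: 15.7
ee_pos: [0.4554, -0.1554, 0.1272]
orientation: [0.009, 0.885, 0.466, 0.007]
force: [-0.7, -0.3, -2.0]
finger_gap: 0.026
```

```bash
python3 -c "
from h import *
T()"
```

```text
Teye(M at TCP) -0.001  Mz -0.072  Fx_tool -0.61 Fy_tool -0.43 |F| 2.2
t 15.7 p [ 0.4554 -0.1554  0.1272] yaw 55.5 loop in tool: x -2.5 fwd 115.5 z(down) 0.7 mm F [-0.7 -0.3 -2. ] M [-0.07  0.24 -0.07] tilt [ 0.02  -0.009] j7 0.95
row [0.   1.01 0.04] roll 0.03
gamma (yaw turned cw from 97): 0.724
```

>>> move_arm(targets=[{"linear": [-0.03, -0.5, 0], "roll": 0, "fingers": 20}, {"linear": [0, -0.6, 0], "roll": 0, "fingers": 20}, {"linear": [0, -0.6, 0], "roll": 0, "fingers": 20}, {"linear": [0, -0.4, -0.5], "roll": 0, "fingers": 20}, {"linear": [0, 0, -0.8], "roll": 0, "fingers": 20}])

```text
time_s: 16.2
ee_pos: [0.4041, -0.1173, 0.1643]
orientation: [0.008, 0.887, 0.461, 0.008]
force: [0.2, -0.8, -1.1]
finger_gap: 0.0267
```

```bash
python3 -c "
from h import *
T()
save('side','pics/side11.png')
plan([.56,.22,.19],np.radians(75),8,.9,.1)"
```

```text
Teye(M at TCP) 0.066  Mz -0.027  Fx_tool -0.54 Fy_tool 0.65 |F| 1.4
t 16.2 p [ 0.4041 -0.1173  0.1643] yaw 54.9 loop in tool: x -3.3 fwd 178.7 z(down) 38.9 mm F [ 0.2 -0.8 -1.1] M [-0.03 -0.02 -0.03] tilt [ 0.021 -0.006] j7 0.98
row [-0.03  3.11  1.32] roll 0.03
gamma (yaw turned cw from 97): 0.734
t 16.25 p [ 0.407  -0.1178  0.1683] yaw 55.0 tilt [ 0.027 -0.008 -1.   ] j7 0.98 F [ 1.1 -0.8  1.8] M [-0.06 -0.12 -0.03] gap 26.7
[0.9, -0.17, -0.05] -0.1
[0.9, -0.08, -0.05] -0.1
[0.9, 0.01, -0.05] -0.1
[0.9, 0.1, -0.05] -0.05
[0.9, 0.15, -0.05] 0.0
[0.9, 0.15, -0.05] 0.0
[0.9, 0.15, -0.05] 0.0
[0.9, 0.15, -0.05] 0.0
left [0.0633 0.1389 0.009 ] -0.0
```

View pics/side11.png

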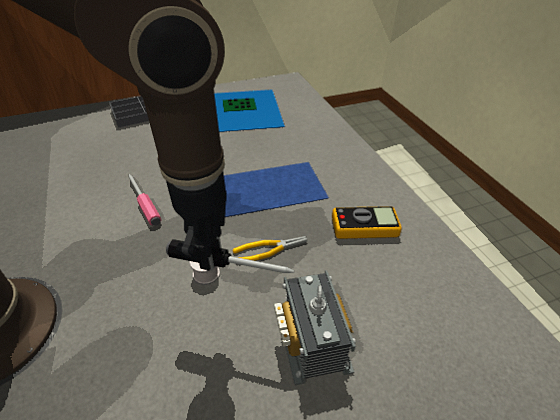

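>>> move_arm(targets=[{"linear": [0.7, -0.17, -0.4], "roll": -0.1, "fingers": 20}, {"linear": [0.9, -0.08, -0.3], "roll": -0.1, "fingers": 20}, {"linear": [0.9, 0.01, -0.1], "roll": -0.1, "fingers": 20}, {"linear": [0.9, 0.1, -0.05], "roll": -0.05, "fingers": 20}, {"linear": [0.9, 0.15, 0], "roll": 0, "fingers": 20}])

```text
time_s: 16.75
ee_pos: [0.466, 0.0023, 0.1987]
orientation: [0.015, 0.794, 0.607, 0.012]
force: [-0.3, 0.1, -1.8]
finger_gap: 0.0265
```

>>> move_arm(targets=[{"linear": [0.9, 0.15, 0], "roll": 0, "fingers": 20}, {"linear": [0.9, 0.15, 0], "roll": 0, "fingers": 20}, {"linear": [0.9, 0.15, 0], "roll": 0, "fingers": 20}, {"linear": [0.9, 0.15, 0], "roll": 0, "fingers": 20}, {"linear": [0.9, 0.15, 0], "roll": 0, "fingers": 20}])

```text
time_s: 17.25
ee_pos: [0.5311, 0.1339, 0.2007]
orientation: [0.016, 0.798, 0.602, 0.015]
force: [0.9, -0.1, -1.3]
finger_gap: 0.0267
```

```bash
python3 -c "
from h import *
plan([.571,.224,.1],np.radians(75),6,.8,.1)"
```

```text
t 17.25 p [0.5311 0.1339 0.2007] yaw 74.1 tilt [ 0.043 -0.007 -0.999] j7 0.65 F [ 0.9 -0.1 -1.3] M [ 0.02  0.07 -0.05] gap 26.7
[0.76, 0.07, 0.8] -0.016
[0.76, 0.09, 0.8] -0.0
[0.77, 0.08, 0.8] -0.0
[0.76, 0.09, 0.8] -0.0
[0.18, 0.02, 0.19] -0.0
[0.0, -0.0, -0.0] -0.0
left [-0.      0.0001  0.    ] 0.0
```

>>> move_arm(targets=[{"linear": [0.7, 0.08, 0.7], "roll": 0, "fingers": 20}, {"linear": [0.8, 0.09, 0.8], "roll": 0, "fingers": 20}, {"linear": [0.8, 0.09, 0.8], "roll": 0, "fingers": 20}, {"linear": [0.7, 0.09, 0.8], "roll": 0, "fingers": 20}, {"linear": [0, 0, 0], "roll": 0, "fingers": 20}])

```text
time_s: 17.75
ee_pos: [0.5779, 0.2287, 0.1056]
orientation: [0.015, 0.801, 0.599, 0.02]
force: [-0.7, -0.3, -2.1]
finger_gap: 0.027
```

```bash
python3 -c "
from h import *
plan([.571,.224,.03],np.radians(75),6,.8,.1)"
```

```text
t 17.75 p [0.5779 0.2287 0.1056] yaw 73.6 tilt [ 0.049  0.    -0.999] j7 0.42 F [-0.7 -0.3 -2.1] M [-0.03  0.08 -0.02] gap 27.0
[-0.08, -0.09, 0.8] -0.025
[-0.08, -0.1, 0.8] 0.0
[-0.08, -0.1, 0.8] 0.0
[-0.01, -0.01, 0.1] 0.0
[0.0, 0.0, 0.0] 0.0
[0.0, 0.0, 0.0] 0.0
left [ 0.0001  0.0001 -0.0001] -0.0
```

>>> move_arm(targets=[{"linear": [-0.08, -0.1, 0.7], "roll": -0.02, "fingers": 20}, {"linear": [-0.08, -0.1, 0.7], "roll": 0, "fingers": 20}, {"linear": [-0.08, -0.1, 0.7], "roll": 0, "fingers": 20}, {"linear": [0, 0, 0], "roll": 0, "fingers": 20}])

```text
time_s: 18.15
ee_pos: [0.573, 0.2262, 0.0403]
orientation: [0.015, 0.796, 0.604, 0.021]
force: [-0.6, -0.2, -1.2]
finger_gap: 0.0267
```

```bash
python3 -c "
from h import *
plan([.571,.224,.01],np.radians(75),6,.3,.1)"
```

```text
t 18.15 p [0.573  0.2262 0.0403] yaw 74.4 tilt [ 0.051  0.002 -0.999] j7 0.37 F [-0.6 -0.2 -1.2] M [0.01 0.15 0.03] gap 26.7
[-0.03, -0.03, 0.3] -0.01
[-0.03, -0.03, 0.3] -0.0
[-0.03, -0.03, 0.3] -0.0
[-0.02, -0.0, 0.11] -0.0
[0.0, -0.0, -0.0] -0.0
[0.0, -0.0, -0.0] -0.0
left [-0.0001  0.0002  0.0001] 0.0
```

>>> move_arm(targets=[{"linear": [-0.03, -0.03, 0.3], "roll": 0, "fingers": 20}, {"linear": [-0.03, -0.03, 0.3], "roll": 0, "fingers": 20}, {"linear": [-0.02, -0.02, 0.3], "roll": 0, "fingers": 20}, {"linear": [0, 0, 0], "roll": 0, "fingers": 20}])

```text
time_s: 18.55
ee_pos: [0.5744, 0.225, 0.0144]
orientation: [0.016, 0.797, 0.603, 0.023]
force: [-0.1, -0.1, -1.8]
finger_gap: 0.0265
```

```bash
python3 -c "
from h import *
plan([.571,.224,.008],np.radians(75),2,.3,.1)
save('side','pics/side12.png')
s=cv2.imread('pics/side12.png')[120:220,180:330]
cv2.imwrite('pics/g1.png',cv2.resize(s,None,fx=4,fy=4,interpolation=2))"
```

```text
t 18.55 p [0.5744 0.225  0.0144] yaw 74.2 tilt [ 0.056  0.003 -0.998] j7 0.34 F [-0.1 -0.1 -1.8] M [-0.06  0.08 -0.04] gap 26.5
[-0.07, -0.11, 0.21] -0.014
[0.0, -0.0, -0.0] -0.0
left [-0.      0.0001  0.0001] 0.0
```

View pics/g1.png

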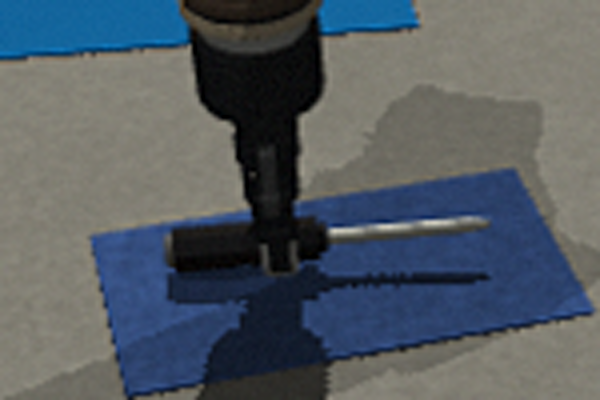

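>>> move_arm(targets=[{"linear": [0, -0.02, 0.18], "roll": 0, "fingers": 20}, {"linear": [0, 0, 0], "roll": 0, "fingers": 20}])

```text
time_s: 18.8
ee_pos: [0.5751, 0.2258, 0.0101]
orientation: [0.016, 0.797, 0.603, 0.025]
force: [-0.2, 0.3, -2.3]
finger_gap: 0.0271
```

>>> move_arm(targets=[{"linear": [0, 0, 0], "roll": 0, "fingers": 32}, {"linear": [0, 0, 0], "roll": 0, "fingers": 40}, {"linear": [0, 0, 0], "roll": 0, "fingers": 60}, {"linear": [0, 0, 0], "roll": 0, "fingers": 85}, {"linear": [0, 0, 0], "roll": 0, "fingers": 85}])

```text
time_s: 19.3
ee_pos: [0.5764, 0.2267, 0.0118]
orientation: [0.016, 0.797, 0.603, 0.026]
force: [-0.7, -0.4, 0.7]
finger_gap: 0.0811
```

```bash
python3 -c "
from h import *
rel();save('side','pics/side13.png')
s=cv2.imread('pics/side13.png')[120:220,180:330]
cv2.imwrite('pics/g2.png',cv2.resize(s,None,fx=4,fy=4,interpolation=2))"
```

```text
t 19.3 p [0.5764 0.2267 0.0118] yaw 74.2 loop in tool: x -437.0 fwd 103.9 z(down) -121.2 mm F [-0.7 -0.4  0.7] M [-0.01  0.07  0.03] tilt [0.061 0.006] j7 0.33
```

View pics/g2.png

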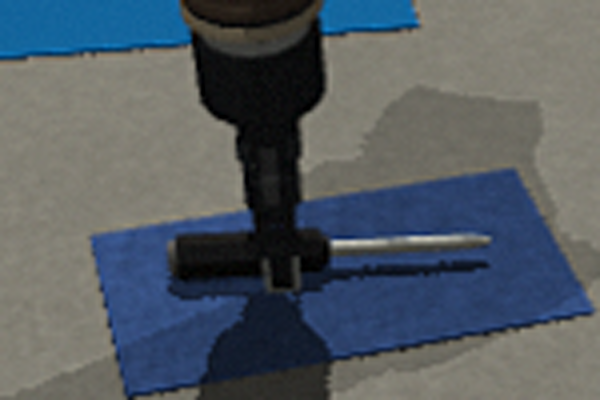

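Released; it settled flat on the mat (tip 490,240 in the crop). Lifting away and checking.

>>> move_arm(targets=[{"linear": [0, 0, -0.4], "roll": 0, "fingers": 85}, {"linear": [0, 0, -0.8], "roll": 0, "fingers": 85}, {"linear": [0, 0, -1], "roll": 0, "fingers": 85}, {"linear": [0, 0, -1], "roll": 0, "fingers": 85}, {"linear": [0, 0, -1], "roll": 0, "fingers": 85}])

```text
time_s: 19.85
ee_pos: [0.5656, 0.2251, 0.1401]
orientation: [0.015, 0.797, 0.603, 0.022]
force: [0.7, -0.1, -0.3]
finger_gap: 0.085
```

>>> move_arm(targets=[{"linear": [-1, 0, -0.5], "roll": 0, "fingers": 85}, {"linear": [-1, 0, 0], "roll": 0, "fingers": 85}, {"linear": [-1, 0, 0], "roll": 0, "fingers": 85}, {"linear": [-1, 0, 0], "roll": 0, "fingers": 85}, {"linear": [0, 0, 0], "roll": 0, "fingers": 85}])

```text
time_s: 20.35
ee_pos: [0.5332, 0.1095, 0.1634]
orientation: [0.017, 0.796, 0.605, 0.028]
force: [-0.9, -0.3, -0.4]
finger_gap: 0.085
```

```bash
python3 -c "
from h import *
rel();save('top','pics/top14.png');save('side','pics/side14.png')
a=cv2.imread('pics/side0.png');b=cv2.imread('pics/side14.png')
cv2.imwrite('pics/g3.png',np.hstack([cv2.resize(a[90:400,100:420],(390,378)),cv2.resize(b[90:400,100:420],(390,378))]))
# bystander shift: yellow/red centroids
for n,lo,hi,roi in(('meter',(15,120,100),(35,255,255),(190,250,320,420)),('pliers',(15,120,100),(35,255,255),(225,270,225,310))):
  for im in(a,b):
    h=cv2.cvtColor(im,cv2.COLOR_BGR2HSV);m=cv2.inRange(h,lo,hi)[roi[0]:roi[1],roi[2]:roi[3]];M=cv2.moments(m,True);print(n,M['m00'],M['m10']/max(M['m00'],1),M['m01']/max(M['m00'],1))
"
```

```text
t 20.35 p [0.5332 0.1095 0.1634] yaw 74.5 loop in tool: x -316.5 fwd 102.7 z(down) 33.1 mm F [-0.9 -0.3 -0.4] M [ 0.02  0.07 -0.01] tilt [0.066 0.007] j7 0.67
meter 685.0 45.11970802919708 38.96058394160584
meter 752.0 45.46675531914894 39.47074468085106
pliers 429.0 33.34032634032634 24.454545454545453
pliers 481.0 32.41164241164241 24.862785862785863
```

View pics/g3.png

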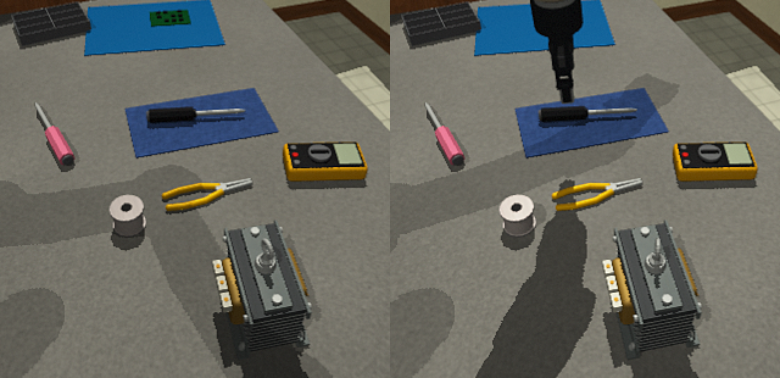

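View pics/top14.png

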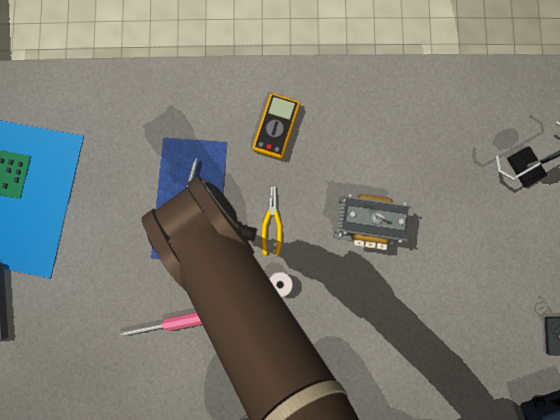

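The before and after side views match. The driver lies on the dark blue mat at crop (590,115). The meter, reel and pliers have not moved, the eye has turned, and the gripper is clear of everything.

```bash
python3 -c "
from h import *
print(close_job())"
```

```text
the job is handed in; nothing more can be done
None
```

I put the black screwdriver's shank through the eye's loop and turned the eye clockwise until it came up tight. Then I backed off, drew the screwdriver out and laid it on the dark blue mat. The job was handed in at about 20.4 s; no verdict was given.

- **Seat:** While running in, the torque was about 0.1 N m, with noise of nearly that size. It rose sharply to about 0.28 N m over roughly 0.03 rad. I backed off into the idle range and swung back to check. The rise came again about 0.015 rad further round. The torque about the eye's axis read 0.36–0.38 N m there, while the wrist moment alone read about 0.2 N m. These readings disagree and the higher one is slightly above the "tight" band, but both are well under the 0.6 N m limit. The eye turned about 0.53 rad in all. How far down the collar is was only felt, not seen.
- **Fingers:** They stayed about 85 mm from the eye throughout the turning.
- **Final pictures:** The screwdriver lies flat on the mat and the gripper is open and clear. The meter and pliers moved by less than 1 pixel in the side view, which is within the effect of changing shadows. The reel was judged by eye only and looks unmoved. In the top view the arm hid most of the screwdriver, so its position on the mat was confirmed from the side view only.
- **Tool tilt:** The tool had drifted to about 3.5° of tilt by the time I laid the screwdriver down, so its tip sat a few millimetres high until release, when it settled flat.

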